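Sticker and stack carving blanks for drying

TASK

Build the next layer of the drying stack: take the three cream square stickers from the mat and lay one across both low boards straight above each of the three grey bearers, centred and parallel to it. Then lay the dark blank on the stickers squarely over the dark low board and the pale blank over the pale low board, ends and edges in line with the board below. The flat red-brown lath is too thin to serve as a sticker.

Things in the scene. Friction and masses are not known exactly. Their poses are not given: they have to be found in the camera images.
- sticker_a_c (a point): Sticker: a loose, cream-coloured, plain square-section wooden strip, 160 long, 18 wide, 18 high; the three are alike. The point is its centre, 9 above its underside. x runs along its length. Lies flat on the 3 mm thick woven reed mat at the start, loosely among two blanks and one flat red-brown lath (160 x 30 x 8, a different thickness, so not a sticker).
- sticker_b_c (a point): Sticker: a loose, cream-coloured, plain square-section wooden strip, 160 long, 18 wide, 18 high; the three are alike. The point is its centre, 9 above its underside. x runs along its length. Lies flat on the 3 mm thick woven reed mat at the start, loosely among two blanks and one flat red-brown lath (160 x 30 x 8, a different thickness, so not a sticker).
- sticker_c_c (a point): Sticker: a loose, cream-coloured, plain square-section wooden strip, 160 long, 18 wide, 18 high; the three are alike. The point is its centre, 9 above its underside. x runs along its length. Lies flat on the 3 mm thick woven reed mat at the start, loosely among two blanks and one flat red-brown lath (160 x 30 x 8, a different thickness, so not a sticker).
- bearer_a: Bearer: grey wooden bar 200 long, 25 wide and high, fixed on a 6 mm plywood sheet, across and under the two low boards: its ends (35 each) and its middle, in the gap between the boards, show from above. Origin: centre of its underside, midway between the low boards; x along its length. The three are alike and parallel, 72 to 128 apart. The low boards' top is 47 above the origin.
- bearer_b: Bearer: grey wooden bar 200 long, 25 wide and high, fixed on a 6 mm plywood sheet, across and under the two low boards: its ends (35 each) and its middle, in the gap between the boards, show from above. Origin: centre of its underside, midway between the low boards; x along its length. The three are alike and parallel, 72 to 128 apart. The low boards' top is 47 above the origin.
- bearer_c: Bearer: grey wooden bar 200 long, 25 wide and high, fixed on a 6 mm plywood sheet, across and under the two low boards: its ends (35 each) and its middle, in the gap between the boards, show from above. Origin: centre of its underside, midway between the low boards; x along its length. The three are alike and parallel, 72 to 128 apart. The low boards' top is 47 above the origin.
- dark_blank_c (a point): The loose dark brown carving blank: a board 300 long, 45 wide, 22 thick, its two ends sealed with white wax, about 0.15 to 0.27 kg. Lies flat on the 3 mm reed mat at the start, at least 25 clear along its sides. The point is its centre, 11 above its underside. Its x axis runs along its length, y across it, z up.
- pale_blank_c (a point): The loose pale honey-coloured carving blank: a board 300 long, 45 wide, 22 thick, its two ends sealed with white wax, about 0.15 to 0.27 kg. Lies flat on the 3 mm reed mat at the start, at least 25 clear along its sides. The point is its centre, 11 above its underside. Its x axis runs along its length, y across it, z up.
- low_dark: The dark brown low board of the drying stack: same size and timber as the dark blank (300 x 45 x 22, ends white), fixed flat on top of the three bearers. The two low boards lie parallel, 85 centre to centre (40 gap). Origin at the centre of its underside, 31 above the table; its top is 22 higher. Its x axis runs along its length, y across it, z up.
- low_pale: The pale honey-coloured low board of the drying stack: same size and timber as the pale blank (300 x 45 x 22, ends white), fixed flat on top of the three bearers. The two low boards lie parallel, 85 centre to centre (40 gap). Origin at the centre of its underside, 31 above the table; its top is 22 higher. Its x axis runs along its length, y across it, z up.
Things that resemble listed ones, but are neither listed nor needed, are in the scene too. Leave any green or pink look-alike of the part that bears sticker_b_c alone.

How it is judged:
By the outcome, as a careful person would: the job done as asked, in the order asked, and still so for the second after the job is handed in, with the robot touching nothing.
It also fails if it takes over 141 s, if anything falls off the work surface, if the arm or the gripper's body presses on something with over 40 N, if the wrist force passes 120 N, or if a joint passes its speed limit or range.

ROBOT

A 7-joint arm with a two-finger parallel gripper is mounted at the origin on the work surface. World frame = base frame: x ahead of the robot, y to its left, z up, the work surface at z = 0. Lengths are in m, angles in rad, forces in N, time in s.
With the tool pointing down it reaches from about 0.425 to 0.875 m from the base axis. Payload 4.7 kg.
Tool frame: the origin (TCP) lies on the centre line of the jaws, within the pads' length; the fingertips stand ahead of it and the grasp point (between the pads) lies 2 mm behind it (nose_length is the z of the fingertips in the tool frame, in m); z points along the fingers, y is the line along which they close (so a half turn about z gives the same grasp; the last joint's range is limited). The gripper opens to 87 mm and grips with 3 to 60 N. Pads are 19 mm wide; open, the fingers measure 117 mm over their backs; the gripper's body (75 mm by 190 mm) begins 51 mm behind the grasp point.
Start: joints at [-1.231, 0.321, -0.07, 1.45, 0.023, 1.371, -0.057], TCP at [0.208, 0.616, 0.213] pointing down, gripper open.
Joint ranges: [-2.86, 2.86], [-0.3, 2.09], [-1.38, 1.24], [0.06, 2.45], [-1.56, 4.7], [0.09, 2.05], [-2.69, 2.69]. Speed limits (rad/s): [2.57, 2.57, 3.14, 3.14, 3.14, 3.14, 3.14].

INTERFACE

Orientations are given as a rotation vector (axis times angle).
In Python, from bench import * gives the robot as it stands.
- The arm moves only by the tool send_rows, never from a script. Its arguments are lists of equal length, an entry for each row: "xyz": the shift along the tool's x, y, z in mm, a list of three; "dr": the turn, a rotation vector about the tool's x, y, z in rad, a list of three. A call has exactly 10 rows; each row is the pose to reach, as a shift and turn from the pose commanded when the call began, along the tool's axes at that moment; what a row does not reach only later rows make up. A row lasts 1/12 s, in which the tool goes at most 41.7 mm and 7.16 degrees, less where a joint would pass 70% of its speed; a pose out of reach is approached as far as the arm can. A call with a gripper value outside its range is refused whole. "jaw" is the finger opening in mm, from 0 to 87, set as the call begins (left out, the last holds). The fingers move at their own pace and stop on an object; "grip_force" is the grip in N (left out, the last holds). Time passes only in rows, so rows that repeat a pose let the fingers close, or fill a call up. It gives the time, the measured TCP pose, the force, the opening and the grip force at its end, in the units of the state.
- get_state(): the state, without advancing time (a new reading comes with each control period).
- get_image(name): name is "side" or "top"; returns the picture (400x640x3 uint8, red, green, blue); there is no depth.
- calibration(name): a dict with "vfov" (degrees; the focal length in pixels is half the picture's height over the tangent of half this angle, whatever the lens; pixels are square), "cx", "cy" (the principal point, pixels), "rvec" (rotation vector, rad) and "tvec" (3), from world to camera coordinates, as OpenCV has them. Camera axes: x right, y down, z forward; pixel columns grow to the right and rows downward; lengths in m; the calibration is good to about 2 mm. A picture is of the moment at which its call begins. calibration takes no time and is no camera call.
- close_job(): hands the job in; it is judged then, once.
The state is a dict: "time": time; "joint_positions": joint angles; "qd": joint speeds; "joint_torque": joint torques, N m; "position": TCP position; "tool_rot": TCP orientation; "ft_force": force on the tool from outside, world axes, zero at the start; "torque": the same for the moment, N m; "grip_width": opening from 0.0 (shut) to 1.0 (fully open); "grip_force": force on a finger pad.
Only numpy, scipy, OpenCV 4.12 (cv2) and the standard library are available. Lean on these libraries where they do the work, as an engineer would, in place of code of your own. Each camera call takes 0.05 s, during which the arm holds its last target. There are 200 camera calls.

## Working session

There is one attempt and no reset: what is moved stays moved. The work goes in short steps, Python scripts to look and compute and a tool call to move; the robot and the scene stay as the last step left them, time stands still between calls to the robot, and variables do not carry over. Pictures are saved under pics/ and viewed, at most 14 in all, crops included, and the job is handed in when it is done.

Besides the shell and the picture viewer there is one more tool, called after "Emit:" in YAML: its name, and indented under it one key for each argument. send_rows: Moves the arm, as the interface text tells. Its arguments: {"type":"object","properties":{"xyz":{"type":"array"},"dr":{"type":"array"},"jaw":{"type":"number"},"grip_force":{"type":"number"}},"required":["xyz","dr"]}

```bash
mkdir -p pics; ls
python3 - <<'E'
from bench import *
import cv2
for n in("top","side"):
    cv2.imwrite(f"pics/{n}0.png",get_image(n)[:,:,::-1]); print(n,calibration(n))
print(get_state())
E
```

```text
pics
top {'vfov': 55.25802403445679, 'cx': 315.08819675297923, 'cy': 201.26281938813236, 'rvec': array([ 2.1141434 , -2.14361087,  0.22326711]), 'tvec': array([0.06666104, 0.43406189, 1.01508761])}
side {'vfov': 47.089790695705176, 'cx': 321.53091672611464, 'cy': 200.83456458829528, 'rvec': array([ 2.32752073, -0.50920698,  0.22761831]), 'tvec': array([-0.33096534,  0.22485725,  1.42712639])}
{'time': 0.1, 'joint_positions': array([-1.23088465,  0.32172882, -0.07007809,  1.45156117,  0.02259177,
        1.3708398 , -0.05688928]), 'qd': array([-0.00115625, -0.00282201,  0.0003835 , -0.00168394,  0.00037671,
       -0.00067371,  0.00025113]), 'joint_torque': array([ 5.96049631e-05, -4.92575169e+01, -4.05568583e-01, -3.13400745e+01,
       -6.42171619e-02,  3.93528782e-02,  6.03966669e-05]), 'position': array([0.20792942, 0.61528439, 0.2118798 ]), 'tool_rot': array([-5.09443665e-01, -3.09981337e+00,  2.73257621e-03]), 'ft_force': array([0.49632465, 0.04217238, 1.10699571]), 'torque': array([-0.01591494,  0.0590807 , -0.02842261]), 'grip_force': 0.0, 'grip_width': 1.0052467995091285}
```

View pics/top0.png

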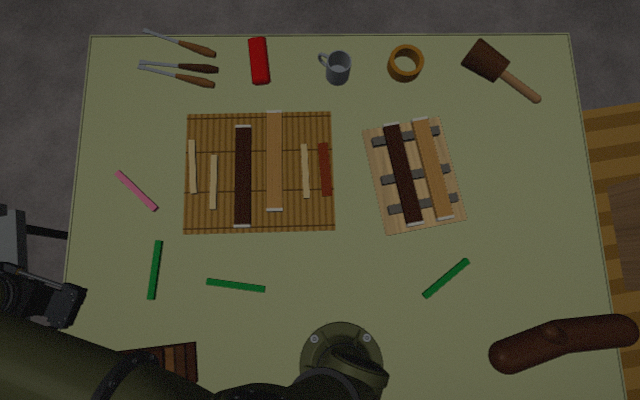

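View pics/side0.png

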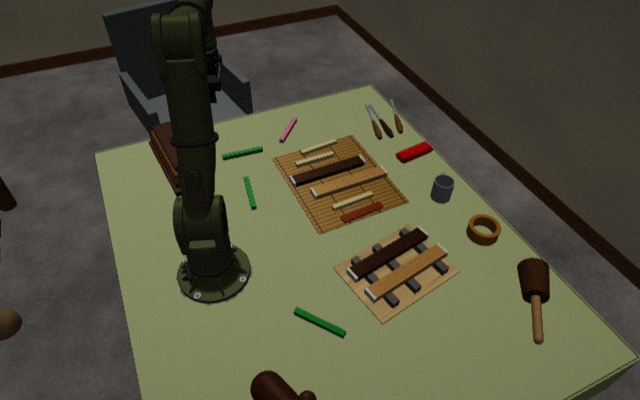

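The top view shows the mat at (185-335, 112-233), with cream stickers at about x=193, 213 and 305, the dark blank at x=243, the pale blank at 274 and the lath at 325. The stack is at (365-465, 118-235). The side view shows the same things. I'll enlarge crops for closer readings.

```bash
cat > h.py <<'E'
import numpy as np, cv2
from bench import *
def cam(n):
    c=calibration(n); f=200/np.tan(np.radians(c['vfov']/2))
    R=cv2.Rodrigues(np.array(c['rvec']))[0]
    return np.array([[f,0,c['cx']],[0,f,c['cy']],[0,0,1.]]),R,np.array(c['tvec'])
def atz(n,uv,z):
    K,R,t=cam(n); uv=np.atleast_2d(np.array(uv,float))
    d=(R.T@np.linalg.inv(K)@np.c_[uv,np.ones(len(uv))].T).T; o=-R.T@t
    return o+d*((z-o[2])/d[:,2])[:,None]
def tri(uvt,uvs):
    P=[K@np.c_[R,t] for K,R,t in map(cam,("top","side"))]
    X=cv2.triangulatePoints(P[0],P[1],np.array(uvt,float).T,np.array(uvs,float).T); return (X[:3]/X[3]).T
def proj(n,X):
    K,R,t=cam(n); return cv2.projectPoints(np.array(X,float).reshape(-1,1,3),cv2.Rodrigues(R)[0],t,K,None)[0][:,0]
def crop(src,out,x,y,w,h,s,g=1.8):
    im=src[y:y+h,x:x+w]; im=cv2.resize(im,None,fx=s,fy=s,interpolation=cv2.INTER_CUBIC)
    im=np.clip(im.astype(float)*g,0,255).astype(np.uint8)
    for k in range(0,w,10):
        cv2.line(im,(k*s,0),(k*s,6 if k%20 else 12),(0,255,255),1)
        if k%20==0: cv2.putText(im,str(x+k),(k*s+2,22),0,.4,(0,255,255),1)
    for k in range(0,h,10):
        cv2.line(im,(0,k*s),(6 if k%20 else 12,k*s),(0,255,255),1)
        if k%20==0: cv2.putText(im,str(y+k),(2,k*s+12),0,.4,(0,255,255),1)
    cv2.imwrite(out,im)
E
python3 - <<'E'
from h import *
t=cv2.imread("pics/top0.png");s=cv2.imread("pics/side0.png")
crop(t,"pics/tm.png",180,105,160,120,5);crop(t,"pics/ts.png",355,115,120,120,5)
crop(s,"pics/sm.png",265,130,150,110,5);crop(s,"pics/ss.png",330,220,140,110,5)
E
```

```text
(no output)
```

View pics/tm.png

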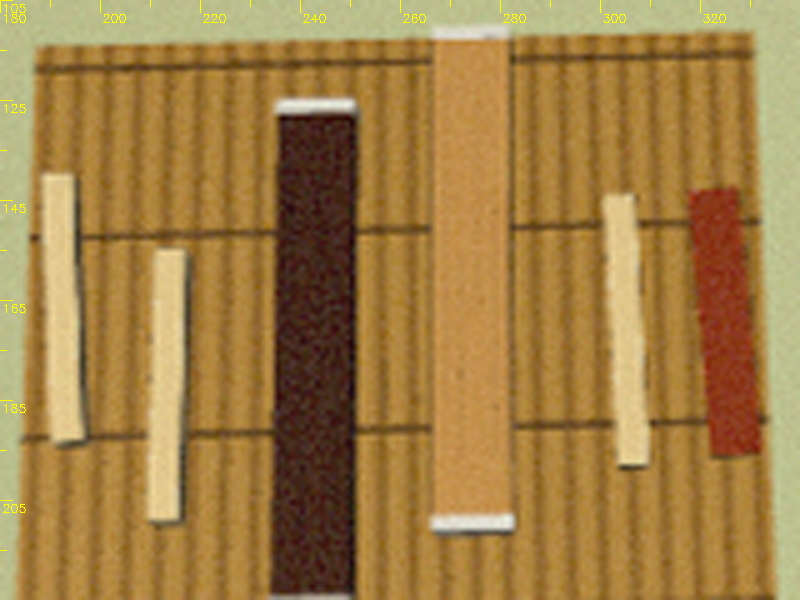

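View pics/ts.png

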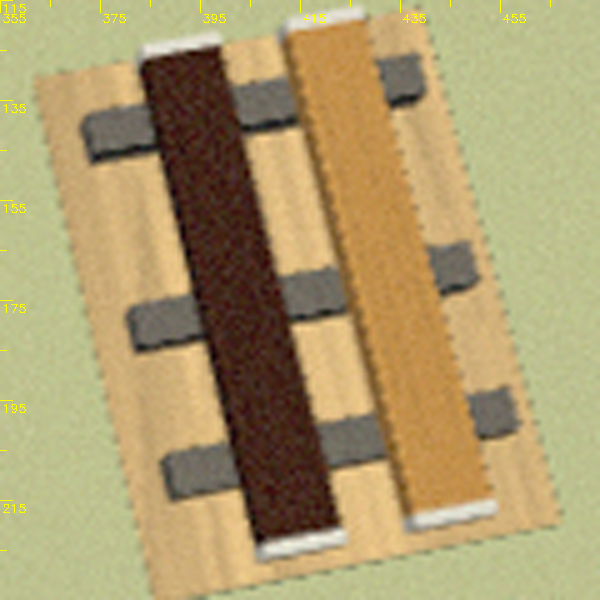

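View pics/sm.png

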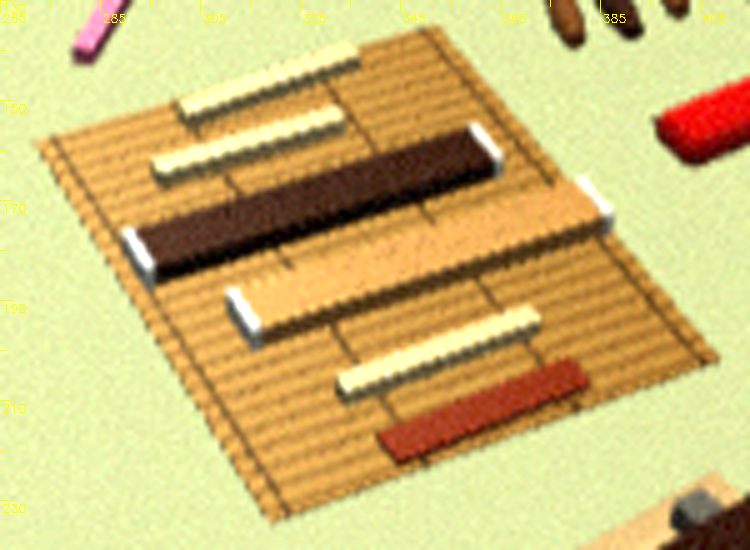

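View pics/ss.png

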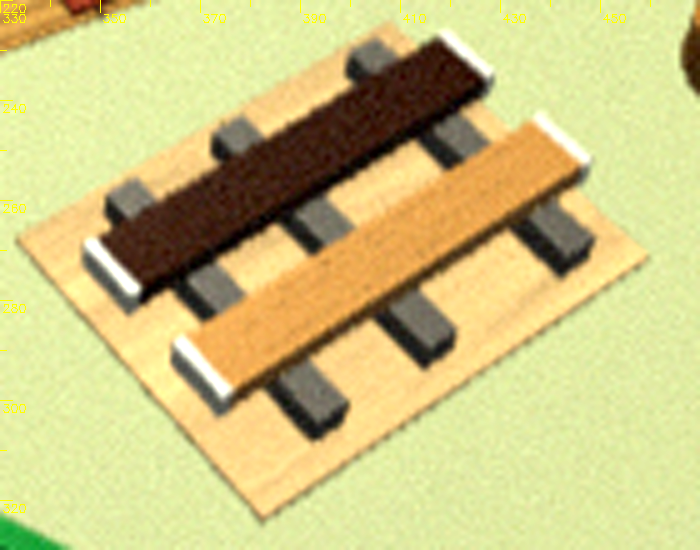

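The crops show clear corners. Sticker top faces in the top view are A (188,140)-(196,193), B (210,155)-(217,209) and C (300,144)-(309,198). The dark blank runs from (235,125) to (251,227) and the pale blank from (266,110) to (283,211). The bearers cross the stack at rows ~135, ~173 and ~205. I'll start from these readings and refine them by fitting box models to both views together.

```bash
cat > fit.py <<'E'
from h import *
from scipy.optimize import minimize
S=6
FACES={'top':((0,0,1),[4,5,6,7]),'+x':((1,0,0),[1,2,6,5]),'-x':((-1,0,0),[0,3,7,4]),'+y':((0,1,0),[2,3,7,6]),'-y':((0,-1,0),[0,1,5,4])}
def box(c,yaw,L,W,H):  # c centre, polygons of visible faces
    s=np.array([[-1,-1,-1],[1,-1,-1],[1,1,-1],[-1,1,-1],[-1,-1,1],[1,-1,1],[1,1,1],[-1,1,1]])*np.array([L,W,H])/2
    Rz=cv2.Rodrigues(np.array([0,0,float(yaw)]))[0]
    return s@Rz.T+c,Rz
def draw(lab,n,off,c,yaw,L,W,H,base,cap=0):
    V,Rz=box(np.array(c),yaw,L,W,H); K,R,t=cam_c[n]; o=-R.T@t
    def fill(P,v):
        p=(proj(n,P)-off+.5)*S-.5; cv2.fillPoly(lab,[np.round(p*16).astype(np.int32)],v,shift=4)
    for k,(nm,(nv,ix)) in enumerate(FACES.items()):
        if nm=='top': continue
        P=V[ix]
        if (Rz@np.array(nv))@(o-P.mean(0))>0: fill(P,base+1+k)
    fill(V[FACES['top'][1]],base)
    if cap:
        for sg in(1,-1):
            q=np.array([[sg*L/2,-W/2,H/2],[sg*L/2,W/2,H/2],[sg*(L/2-cap),W/2,H/2],[sg*(L/2-cap),-W/2,H/2]])
            fill(q@Rz.T+np.array(c),base+6)
cam_c={n:cam(n) for n in('top','side')}
def cost(ims,roi,drawer):
    e=0
    for n in ims:
        x,y,w,h=roi[n]; lab=np.zeros((h*S,w*S),np.uint8); drawer(lab,n,np.array([x,y]))
        im=ims[n][y:y+h,x:x+w].reshape(-1,3)
        A=np.stack([cv2.resize((lab==l).astype(np.float32),(w,h),interpolation=cv2.INTER_AREA) for l in np.unique(lab)],-1)
        A=cv2.GaussianBlur(A,(0,0),.5).reshape(h*w,-1)
        G=A.T@A+1e-3*np.eye(A.shape[1]); C=np.linalg.solve(G,A.T@im); e+=((im-A@C)**2).mean()
    return e
def roi_of(P,m):
    r={}
    for n in cam_c:
        p=proj(n,P); a=np.maximum(np.floor(p.min(0)-m),0).astype(int); b=np.ceil(p.max(0)+m).astype(int); r[n]=(*a,*(b-a))
    return r
def nm(f,x0,step):
    x0=np.array(x0,float); sx=np.vstack([x0]+[x0+np.eye(len(x0))[i]*step[i] for i in range(len(x0))])
    r=minimize(f,x0,method='Nelder-Mead',options=dict(initial_simplex=sx,xatol=1e-4,fatol=1e-3,maxiter=500)); return r.x,r.fun
def fitbox(ims,x0,L,W,H,cap=0,m=3,step=(.006,.006,.006,.03)):
    roi=roi_of(box(np.array(x0[:3]),x0[3],L,W,H)[0],m)
    return nm(lambda p:cost(ims,roi,lambda lab,n,o:draw(lab,n,o,p[:3],p[3],L,W,H,1,cap)),x0,step)
def grab(k): return {n:np.mean([get_image(n).astype(np.float64) for _ in range(k)],0) for n in('top','side')}
E
cat > m1.py <<'E'
from fit import *
ims=grab(5); np.save('ims0.npy',ims,allow_pickle=True)
def rd(o,L): return [((a+.5)/5-.5+o[0],(b+.5)/5-.5+o[1]) for a,b in L]
# corners: low+y, low-y, high+y, high-y
T={'A':[(52,443),(84,440),(42,174),(74,173)],'B':[(148,520),(180,520),(155,250),(187,250)],'C':[(617,465),(648,464),(602,195),(634,195)],
 'pale':[(432,517),(514,515),(432,28),(507,26)]}
Sd={'A':[(178,100),(190,115),(350,45),(360,60)],'B':[(152,160),(165,173),(333,106),(345,120)],'C':[(337,377),(350,391),(527,306),(540,320)],
 'pale':[(228,290),(258,335),(580,180),(612,215)]}
T['dark']=[(270,600),(352,598),(277,100),(357,99)];Sd['dark']=[(122,228),(152,276),(470,127),(500,158)]
D={'A':(.16,.018,.018),'B':(.16,.018,.018),'C':(.16,.018,.018),'dark':(.3,.045,.022),'pale':(.3,.045,.022)}
for k in D:
    X=tri(rd((180,105),T[k]),rd((265,130),Sd[k])); c=X.mean(0); ax=(X[2:]-X[:2]).mean(0); L,W,H=D[k]
    yaw=np.arctan2(ax[1],ax[0])
    print(k,'hand',c.round(4),'L',np.linalg.norm(ax).round(4),'W',np.linalg.norm((X[[0,2]]-X[[1,3]]).mean(0)).round(4),'yaw',yaw.round(3))
    c[2]-=H/2
    print('   fit',*[np.round(v,4) for v in fitbox(ims,[*c,yaw],L,W,H,.005 if L>.2 else 0)])
# stack: x,y,z(top of boards), yaw, b1..b3, caps
lb=atz('top',rd((355,115),[(180,40),(300,545),(325,18),(450,515)]),.053)
c=lb.mean(0); ax=(lb[[0,2]]-lb[[1,3]]).mean(0); yaw=np.arctan2(ax[1],ax[0])
side=np.sign(((lb[:2].mean(0)-c)@[-np.sin(yaw),np.cos(yaw),0])); print('stack hand',c,yaw,'dark side',side)
bm=atz('top',rd((355,115),[(268,105),(315,293),(353,440)]),.031); b0=(bm-c)@[np.cos(yaw),np.sin(yaw),0]; print('b0',b0,'sep',np.linalg.norm(lb[:2].mean(0)-lb[2:].mean(0)))
def ds(p):
    ex=np.array([np.cos(p[3]),np.sin(p[3]),0]);ey=np.array([-ex[1],ex[0],0]);o=np.array([p[0],p[1],p[2]])
    def f(lab,n,off):
        for b in p[4:7]: draw(lab,n,off,o+ex*b+[0,0,-.047+.0125],p[3]+np.pi/2+p[7],.2,.025,.025,1)
        for q,base in((1,10),(-1,20)):
            draw(lab,n,off,o+ey*q*.0425+[0,0,-.011],p[3],.3,.045,.022,base,.005)
    return f
x0=[c[0],c[1],.053,yaw,*b0,0]
V=box(np.array([c[0],c[1],.03]),yaw,.3,.21,.047)[0]; roi=roi_of(V,1)
print(cost(ims,roi,ds(x0)))
x,f=nm(lambda p:cost(ims,roi,ds(p)),x0,[.005,.005,.005,.02,.005,.005,.005,.02]); x,f=nm(lambda p:cost(ims,roi,ds(p)),x,[.003,.003,.003,.01,.003,.003,.003,.01]); print('stack',x.round(4),f)
np.save('stack.npy',x)
E
time python3 m1.py
```

```text
A hand [0.544  0.4078 0.027 ] L 0.1593 W 0.0174 yaw 0.096
   fit [0.5444 0.4086 0.0202 0.0838] 654.6689
B hand [0.4978 0.3468 0.0281] L 0.1554 W 0.0183 yaw 0.014
   fit [0.4981 0.347  0.0214 0.0085] 814.0058
C hand [0.5282 0.0889 0.0251] L 0.1573 W 0.0183 yaw 0.045
   fit [0.5285 0.0885 0.019  0.0401] 363.3682
dark hand [0.5168 0.2653 0.0299] L 0.291 W 0.0455 yaw 0.007
   fit [0.5178 0.2667 0.0182 0.009 ] 597.7221
pale hand [0.5628 0.1769 0.0286] L 0.2924 W 0.0448 yaw 0.01Traceback (most recent call last):
  File "m1.py", line 16, in <module>
    print('   fit',*[np.round(v,4) for v in fitbox(ims,[*c,yaw],L,W,H,.005 if L>.2 else 0)])
                                            ~~~~~~^^^^^^^^^^^^^^^^^^^^^^^^^^^^^^^^^^^^^^^^
  File "fit.py", line 42, in fitbox
    return nm(lambda p:cost(ims,roi,lambda lab,n,o:draw(lab,n,o,p[:3],p[3],L,W,H,1,cap)),x0,step)
  File "fit.py", line 39, in nm
    r=minimize(f,x0,method='Nelder-Mead',options=dict(initial_simplex=sx,xatol=1e-4,fatol=1e-3,maxiter=500)); return r.x,r.fun
    res = _minimize_neldermead(fun, x0, args, callback, bounds=bounds,
   
[... 663 characters left out ...]
)),x0,step)
                                                   ~~~~^^^^^^^^^^^^^^^^^^^^^^^^^^^^^^^^
  File "fit.py", line 21, in draw
    fill(q@Rz.T+np.array(c),base+6)
    ~~~~^^^^^^^^^^^^^^^^^^^^^^^^^^^
  File "fit.py", line 12, in fill
    p=(proj(n,P)-off+.5)*S-.5; cv2.fillPoly(lab,[np.round(p*16).astype(np.int32)],v,shift=4)
       ~~~~^^^^^
  File "h.py", line 15, in proj
    K,R,t=cam(n); return cv2.projectPoints(np.array(X,float).reshape(-1,1,3),cv2.Rodrigues(R)[0],t,K,None)[0][:,0]
          ~~~^^^
  File "h.py", line 4, in cam
    c=calibration(n); f=200/np.tan(np.radians(c['vfov']/2))
ValueError: time passes only in moves, steps and waits

real	0m7.125s
user	0m3.356s
sys	0m0.227s
```

```bash
python3 - <<'E'
s=open('h.py').read()
s=s.replace("def cam(n):","from functools import lru_cache\n@lru_cache(None)\ndef cam(n):"); open('h.py','w').write(s)
s=open('m1.py').read().replace("ims=grab(5); np.save('ims0.npy',ims,allow_pickle=True)","ims=np.load('ims0.npy',allow_pickle=True).item()")
s=s.replace("# stack: x","print('mat corners z',tri(rd((180,105),[(37,46),(755,33)]),rd((265,130),[(435,25),(718,358)])).round(4))\n# stack: x")
open('m1.py','w').write(s)
E
python3 m1.py
```

```text
A hand [0.544  0.4078 0.027 ] L 0.1593 W 0.0174 yaw 0.096
   fit [0.5444 0.4086 0.0202 0.0838] 654.6689
B hand [0.4978 0.3468 0.0281] L 0.1554 W 0.0183 yaw 0.014
   fit [0.4981 0.347  0.0214 0.0085] 814.0058
C hand [0.5282 0.0889 0.0251] L 0.1573 W 0.0183 yaw 0.045
   fit [0.5285 0.0885 0.019  0.0401] 363.3682
dark hand [0.5168 0.2653 0.0299] L 0.291 W 0.0455 yaw 0.007
   fit [0.5178 0.2667 0.0182 0.009 ] 597.7221
pale hand [0.5628 0.1769 0.0286] L 0.2924 W 0.0448 yaw 0.01
   fit [0.5616 0.177  0.0215 0.0119] 904.6798
mat corners z [[0.7076 0.4354 0.011 ]
 [0.7127 0.0098 0.0114]]
stack hand [ 0.52021589 -0.2251075   0.053     ] 0.1689226309363462 dark side 1.0
b0 [ 0.10788237 -0.00673274 -0.09348654] sep 0.08482950186015153
294.6881475799827
stack [ 0.5189 -0.2242  0.0568  0.1788  0.1114 -0.0052 -0.0924  0.002 ] 206.17504565558858
```

```bash
cat > m2.py <<'E'
from fit import *
ims=np.load('ims0.npy',allow_pickle=True).item()
I={'A':(.5444,.4086,.012,.0838),'B':(.4981,.347,.012,.0085),'C':(.5285,.0885,.012,.0401),'dark':(.5178,.2667,.014,.009),'pale':(.5616,.177,.014,.0119)}
for k,p0 in I.items():
    d=(.16,.018,.018) if k in 'ABC' else (.3,.045,.022)
    roi=roi_of(box(np.array(p0[:3]),p0[3],*d)[0],4)
    for n in ('top','side'):
        g=lambda p:cost({n:ims[n]},roi,lambda lab,m,o:draw(lab,m,o,[p[0],p[1],p0[2]],p[2],*d,1,0.005*(d[0]>.2)))
        print(k,n,*[np.round(v,4) for v in nm(g,[p0[0],p0[1],p0[3]],(.006,.006,.03))])
exec(open('m1.py').read().split("def ds(p):")[1].join(["def ds(p):",""]).split("x0=[c")[0])
x0=np.load('stack.npy'); roi=roi_of(box(np.array([x0[0],x0[1],.03]),x0[3],.3,.21,.047)[0],1)
for n in('top','side'):
    g=lambda p:cost({n:ims[n]},roi,ds([p[0],p[1],.053,*p[2:]]))
    y,f=nm(g,np.delete(x0,2),(.005,.005,.02,.004,.004,.004,.01)); y,f=nm(g,y,(.003,.003,.01,.003,.003,.003,.01)); print('stack',n,y.round(4),f)
E
python3 m2.py
```

```text
A top [0.547  0.4108 0.0817] 114.8032
A side [0.5471 0.4178 0.0752] 601.5687
B top [0.5009 0.3494 0.0076] 51.0171
B side [ 0.5004  0.3569 -0.002 ] 866.3564
C top [0.5302 0.0887 0.0443] 49.9033
C side [0.5301 0.0946 0.04  ] 343.2188
dark top [0.5188 0.2653 0.0082] 70.2291
dark side [0.5194 0.2735 0.0149] 467.3993
pale top [0.5644 0.1763 0.012 ] 92.4308
pale side [0.565  0.1843 0.0059] 824.4224
stack top [ 0.5202 -0.2266  0.18    0.1121 -0.0045 -0.092   0.0034] 53.38602517430003
stack side [ 0.5201 -0.2215  0.1792  0.112  -0.0048 -0.0926  0.0027] 130.48980842202917
```

```bash
cat > plan.py <<'E'
import sys
from h import *
from scipy.spatial.transform import Rotation as Rn
def plan(x,y,z,yaw):  # yaw: world direction (deg) of the tool y axis, tool z down
    s=get_state(); R=Rn.from_rotvec(s['tool_rot']); a=np.radians(yaw)
    ty=np.array([np.cos(a),np.sin(a),0]); tz=np.array([0,0,-1.]); tx=np.cross(ty,tz)
    T=Rn.from_matrix(np.c_[tx,ty,tz]); d=R.inv().apply(np.array([x,y,z])-s['position'])*1000
    cy=R.as_matrix()[:,1]
    print('t',round(s['time'],2),'pos',s['position'].round(4),'yaw',np.degrees(np.arctan2(cy[1],cy[0])).round(1),'grip',round(s['grip_width']*87,1),round(s['grip_force'],1),'F',s['ft_force'].round(1))
    print('xyz',d.round(1),'dr',(R.inv()*T).as_rotvec().round(3))
if __name__=='__main__': plan(*map(float,sys.argv[1:]))
E
python3 -c "
import bench;print(getattr(bench,'nose_length',None),[n for n in dir(bench) if n[0]!='_'])"
python3 plan.py .547 .411 .1 94.7
```

```text
0.017 ['MotionError', 'calibration', 'close_job', 'get_image', 'get_state', 'nose_length']
t 0.6 pos [0.2081 0.6158 0.2129] yaw 71.3 grip 87.1 0.0 F [ 0.6  0.8 -0.1]
xyz [-386.6  -85.6  112.9] dr [ 0.     0.    -0.408]
```

Emit:
send_rows:
  xyz:
    - [-39,-9,11]
    - [-77,-17,23]
    - [-116,-26,34]
    - [-155,-34,45]
    - [-193,-43,56]
    - [-232,-51,68]
    - [-271,-60,79]
    - [-309,-68,90]
    - [-348,-77,102]
    - [-387,-86,113]
  dr:
    - [0,0,-0.041]
    - [0,0,-0.082]
    - [0,0,-0.122]
    - [0,0,-0.163]
    - [0,0,-0.204]
    - [0,0,-0.245]
    - [0,0,-0.286]
    - [0,0,-0.326]
    - [0,0,-0.367]
    - [0,0,-0.408]
  jaw: 45
  grip_force: 20

```text
time: 1.43
position: [0.5486, 0.4095, 0.0995]
tool_rot: [-0.133, 3.139, 0.001]
ft_force: [0.1, 0.7, 0.1]
grip_width: 0.525
grip_force: 0.0
```

```bash
python3 plan.py .547 .411 .0215 94.7
python3 - <<'E'
from h import *
im=get_image('side'); crop(im[:,:,::-1],'pics/h1.png',255,80,160,120,5)
E
```

```text
t 1.43 pos [0.5486 0.4095 0.0995] yaw 94.8 grip 45.6 0.0 F [0.1 0.7 0.1]
xyz [ 1.4  1.6 78. ] dr [0.    0.    0.003]
```

View pics/h1.png

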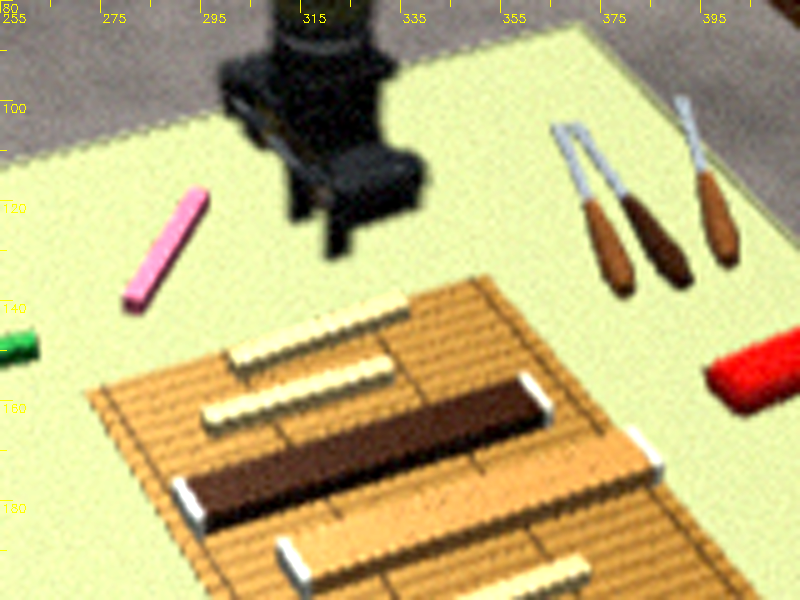

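The gripper hovers over sticker A. Its fingertips are at about (322,131) and (314,123) in the side view. I'll compare these with the projected tip position.

Run:
```python
from h import *
print(proj('side',[[.5486,.4095,.0825],[.5486,.4115,.0825],[.5486,.4095,.0925]]))
im=get_image('top'); crop(im[:,:,::-1],'pics/h2.png',150,100,150,110,5)
```

```text
[[319.98679741 133.765979  ]
 [319.77120234 133.47777916]
 [320.02053519 131.70480438]]
```

View pics/h2.png

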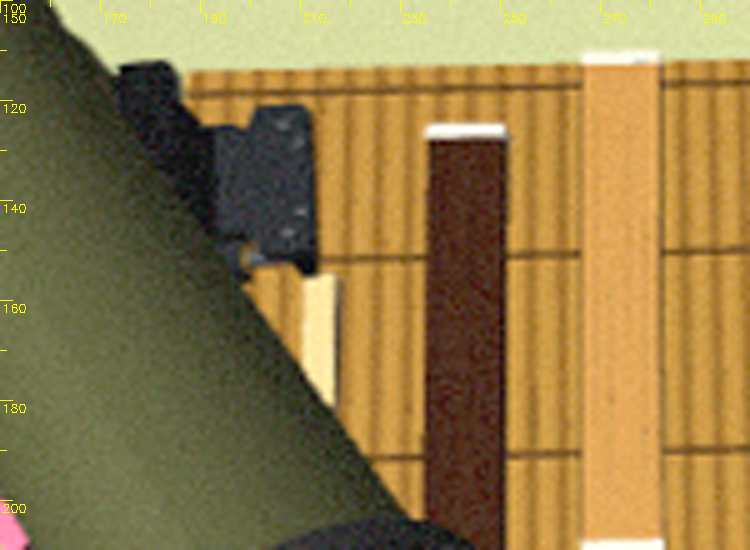

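Run:
```python
from h import *
s=get_state();print(s['position'],s['joint_positions'].round(3),s['time'])
y=.4095
for z in(.1,.1525,.2,.25): print(z,proj('top',[[.5486,y,z],[.5486,y-.095,z],[.5486+.0375,y-.095,z]]).round(1).tolist())
K,R,t=cam('top');print('topcam',-R.T@t); K,R,t=cam('side');print(-R.T@t)
```

```text
[0.55435352 0.40088608 0.0972835 ] [-0.714  0.463  0.06   1.494 -0.021  1.188  0.99 ] 1.5333
0.1 [[183.3, 156.6], [219.3, 156.2], [219.7, 142.8]]
0.1525 [[176.6, 150.2], [214.5, 149.8], [215.0, 135.7]]
0.2 [[169.8, 143.8], [209.7, 143.5], [210.3, 128.7]]
0.25 [[162.0, 136.4], [204.1, 136.0], [204.7, 120.5]]
topcam [0.23426834 0.08072468 1.07789524]
[-0.06938952 -0.8870137   1.18540304]
```

Emit:
send_rows:
  xyz:
    - [0,0,10]
    - [0,0,25]
    - [0,0,40]
    - [0,0,50]
    - [0,0,50]
    - [0,0,50]
    - [0,0,50]
    - [0,0,50]
    - [0,0,50]
    - [0,0,50]
  dr:
    - [0,0,0]
    - [0,0,0]
    - [0,0,0]
    - [0,0,0]
    - [0,0,0]
    - [0,0,0]
    - [0,0,0]
    - [0,0,0]
    - [0,0,0]
    - [0,0,0]

```text
time: 2.37
position: [0.5476, 0.4108, 0.0508]
tool_rot: [-0.129, 3.138, 0.001]
ft_force: [-0.3, -0.6, 0.4]
grip_width: 0.519
grip_force: 0.0
```

```bash
python3 plan.py .547 .411 .0215 94.7
python3 - <<'E'
from h import *
im=get_image('side'); crop(im[:,:,::-1],'pics/h3.png',265,80,100,90,6,2.5)
p=get_state()['position']; print(proj('side',[p+[0,0,-.017],p+[.0,-.0225,-.017],p+[.0,.0225,-.017],p+[.01,-.0225,-.017]]))
E
```

```text
t 2.37 pos [0.5476 0.4108 0.0508] yaw 94.7 grip 45.1 0.0 F [-0.3 -0.6  0.4]
xyz [ 0.7  0.2 29.3] dr [0.001 0.001 0.   ]
[[319.44464783 143.51125706]
 [321.83886853 146.79316011]
 [317.08708256 140.27959983]
 [324.12752281 146.14138264]]
```

View pics/h3.png

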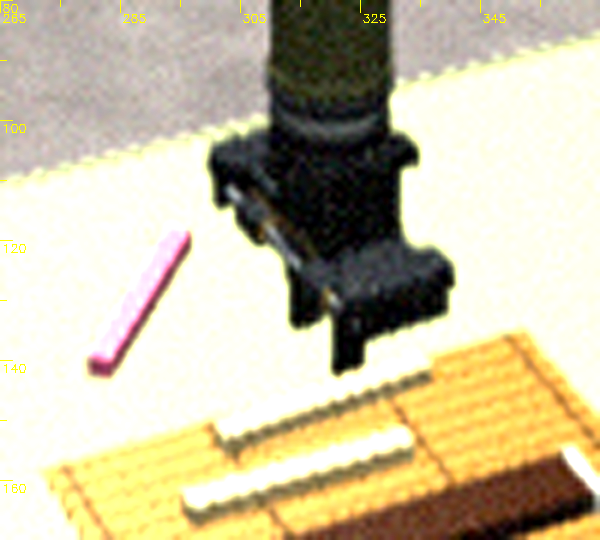

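The near fingertip shows at (322,142), but I predicted (322,147). I'll check how the body corners project as well.

Run:
```python
from h import *
p=get_state()['position'];a=np.radians(94.7);ey=np.array([np.cos(a),np.sin(a),0]);ex=np.array([ey[1],-ey[0],0])
for nm,dy,dx,dz in [('body near-y lo-x',-.095,-.0375,.053),('body near-y hi-x',-.095,.0375,.053),('body far lo-x',.095,-.0375,.053),('fing near lo-x in',-.0225,-.0095,-.017),('near hi-x out',-.0375,.0095,-.017),('top near hi',-.0375,.0095,.053)]:
    P=p+ey*dy+ex*dx+[0,0,dz]; q=proj('side',P)[0]; print(nm,q.round(1),'crop',((q-[265,80])*6).round())
```

```text
body near-y lo-x [323.5 145.9] crop [351. 395.]
body near-y hi-x [340.7 139.9] crop [454. 359.]
body far lo-x [299.6 119.2] crop [208. 235.]
fing near lo-x in [320.2 147.4] crop [331. 404.]
near hi-x out [326.2 148. ] crop [367. 408.]
top near hi [326.7 133.8] crop [370. 323.]
```

The image puts the gripper roughly 5 px (20-25 mm) higher than computed. I'll descend gently to the computed grasp height and look again before closing.

Emit:
send_rows:
  xyz:
    - [0,0,4]
    - [0,0,8]
    - [0,0,12]
    - [0,0,16]
    - [0,0,20]
    - [0,0,23]
    - [0,0,26]
    - [0,0,28]
    - [0,0,28]
    - [0,0,28]
  dr:
    - [0,0,0]
    - [0,0,0]
    - [0,0,0]
    - [0,0,0]
    - [0,0,0]
    - [0,0,0]
    - [0,0,0]
    - [0,0,0]
    - [0,0,0]
    - [0,0,0]

```text
time: 3.25
position: [0.5472, 0.4105, 0.0218]
tool_rot: [-0.129, 3.139, 0.0]
ft_force: [-0.4, -0.7, -0.0]
grip_width: 0.517
grip_force: 0.0
```

```bash
python3 plan.py .547 .411 .0215 94.7
python3 - <<'E'
from h import *
im=get_image('side'); crop(im[:,:,::-1],'pics/h4.png',285,100,80,70,8,1.8)
E
```

```text
t 3.25 pos [0.5472 0.4105 0.0218] yaw 94.7 grip 44.9 0.0 F [-0.4 -0.7 -0. ]
xyz [0.2 0.5 0.3] dr [0. 0. 0.]
```

View pics/h4.png

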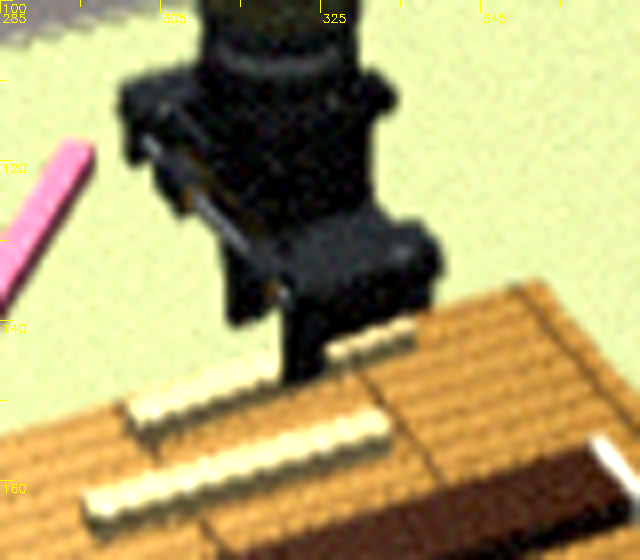

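The fingers straddle sticker A. The near tip at (323,147) covers the strip's side and nothing is touching. I'll close and read the width, which should be 18 mm.

Emit:
send_rows:
  xyz:
    - [0,0,0]
    - [0,0,0]
    - [0,0,0]
    - [0,0,0]
    - [0,0,0]
    - [0,0,0]
    - [0,0,0]
    - [0,0,0]
    - [0,0,0]
    - [0,0,0]
  dr:
    - [0,0,0]
    - [0,0,0]
    - [0,0,0]
    - [0,0,0]
    - [0,0,0]
    - [0,0,0]
    - [0,0,0]
    - [0,0,0]
    - [0,0,0]
    - [0,0,0]
  jaw: 0
  grip_force: 20

```text
time: 4.13
position: [0.5472, 0.4105, 0.0219]
tool_rot: [-0.129, 3.139, 0.0]
ft_force: [0.8, -0.1, 0.5]
grip_width: 0.004
grip_force: 0.0
```

Run:
```python
from h import *
a=get_image('side');b=get_image('top')
crop(a[:,:,::-1],'pics/h5a.png',285,100,80,70,5,1.8); crop(b[:,:,::-1],'pics/h5b.png',150,100,75,110,5,1.8)
A=cv2.imread('pics/h5a.png');B=cv2.imread('pics/h5b.png');o=np.zeros((550,780,3),np.uint8);o[:350,:400]=A;o[:550,402:777]=B;cv2.imwrite('pics/h5.png',o)
```

```text
(no output)
```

View pics/h5.png

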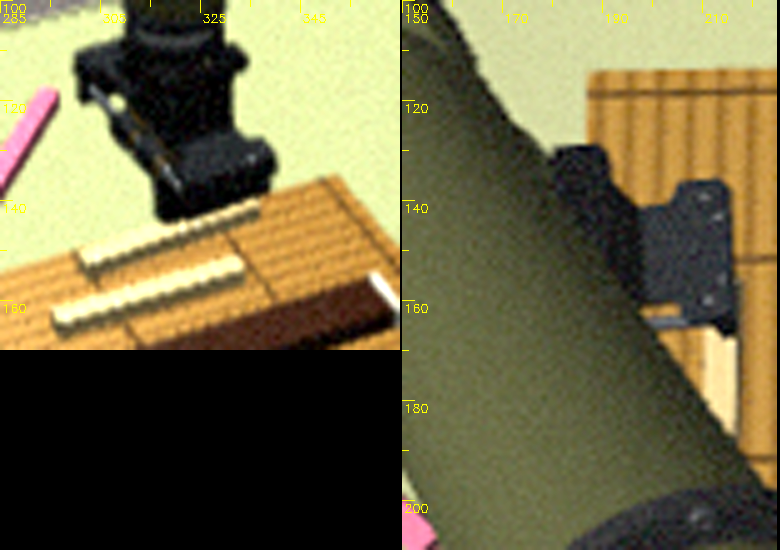

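The jaws closed on nothing. The closed tips at (319,143) in the side view sit above or behind sticker A's back edge (row ~145), so something is offset. I'll triangulate gripper features from the two views.

Run:
```python
from h import *
# body near(-y) end: hi-x top corner, lo-x top corner
print(tri([(215.2,136),(216.6,167)],[(338.5,128.5),(322,137)]).round(4))
# tip (closed): side pixel ray at x=.547 -> y,z combos
for z in (.005,.015,.025,.035,.045): print(z,atz('side',[(319,143.7)],z).round(4))
p=np.array([.5472,.4105,.0219]); print(proj('side',[p+[0,0,-.017],[.5472,.4105,.021],[.5472,.4105,.0025]]).round(1))
```

```text
[[0.5776 0.3106 0.1675]
 [0.5062 0.3071 0.1524]]
0.005 [[0.5606 0.4425 0.005 ]]
0.015 [[0.5553 0.4313 0.015 ]]
0.025 [[0.55  0.42  0.025]]
0.035 [[0.5446 0.4088 0.035 ]]
0.045 [[0.5393 0.3975 0.045 ]]
[[319.3 149.2]
 [319.4 146. ]
 [319.3 149.6]]
```

Emit:
send_rows:
  xyz:
    - [0,0,0]
    - [0,0,0]
    - [0,0,2]
    - [0,0,4]
    - [0,0,6]
    - [0,0,8]
    - [0,0,10]
    - [0,0,12]
    - [0,0,12]
    - [0,0,12]
  dr:
    - [0,0,0]
    - [0,0,0]
    - [0,0,0]
    - [0,0,0]
    - [0,0,0]
    - [0,0,0]
    - [0,0,0]
    - [0,0,0]
    - [0,0,0]
    - [0,0,0]
  jaw: 45

```text
time: 5.07
position: [0.5471, 0.4104, 0.0097]
tool_rot: [0.129, -3.139, 0.0]
ft_force: [0.6, 0.4, 0.6]
grip_width: 0.51
grip_force: 0.0
```

Run:
```python
from h import *
s=get_state();print(s['position'],s['ft_force'].round(1))
a=get_image('side')
crop(a[:,:,::-1],'pics/h6.png',285,100,80,70,8,2.5)
```

```text
[0.54708783 0.41042672 0.00967586] [0.6 0.4 0.6]
```

View pics/h6.png

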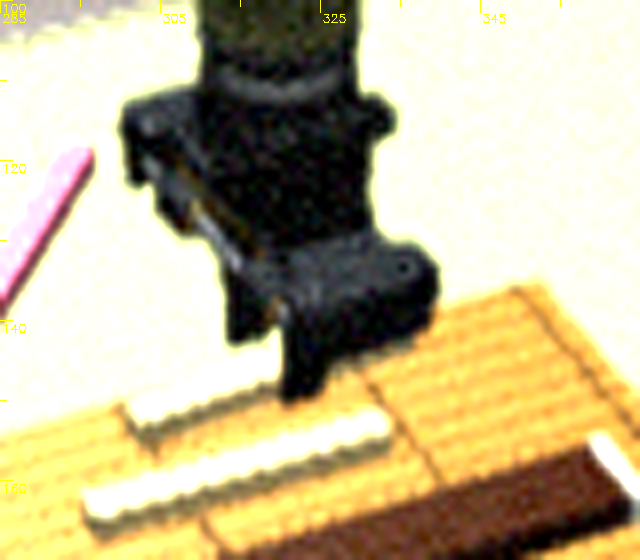

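Still no force at TCP z = 0.0097, which confirms the tips are about 20 mm higher than reported. I'll feel downwards in small steps.

Emit:
send_rows:
  xyz:
    - [0,0,1]
    - [0,0,2]
    - [0,0,3]
    - [0,0,4]
    - [0,0,5]
    - [0,0,5]
    - [0,0,5]
    - [0,0,5]
    - [0,0,5]
    - [0,0,5]
  dr:
    - [0,0,0]
    - [0,0,0]
    - [0,0,0]
    - [0,0,0]
    - [0,0,0]
    - [0,0,0]
    - [0,0,0]
    - [0,0,0]
    - [0,0,0]
    - [0,0,0]

```text
time: 5.95
position: [0.5473, 0.4105, 0.005]
tool_rot: [-0.129, 3.139, 0.0]
ft_force: [0.3, -0.6, 0.0]
grip_width: 0.512
grip_force: 0.0
```

Emit:
send_rows:
  xyz:
    - [0,0,0.5]
    - [0,0,1]
    - [0,0,1.5]
    - [0,0,2]
    - [0,0,2.5]
    - [0,0,3]
    - [0,0,3]
    - [0,0,3]
    - [0,0,3]
    - [0,0,3]
  dr:
    - [0,0,0]
    - [0,0,0]
    - [0,0,0]
    - [0,0,0]
    - [0,0,0]
    - [0,0,0]
    - [0,0,0]
    - [0,0,0]
    - [0,0,0]
    - [0,0,0]

```text
time: 6.78
position: [0.5472, 0.4105, 0.0019]
tool_rot: [-0.129, 3.139, 0.0]
ft_force: [0.1, 0.6, 0.9]
grip_width: 0.517
grip_force: 0.0
```

Emit:
send_rows:
  xyz:
    - [0,0,0]
    - [0,0,0]
    - [0,0,0]
    - [0,0,0]
    - [0,0,0]
    - [0,0,0]
    - [0,0,0]
    - [0,0,0]
    - [0,0,0]
    - [0,0,0]
  dr:
    - [0,0,0]
    - [0,0,0]
    - [0,0,0]
    - [0,0,0]
    - [0,0,0]
    - [0,0,0]
    - [0,0,0]
    - [0,0,0]
    - [0,0,0]
    - [0,0,0]
  jaw: 0

```text
time: 7.62
position: [0.5472, 0.4105, 0.0019]
tool_rot: [-0.129, 3.139, 0.0]
ft_force: [0.3, 0.3, 0.1]
grip_width: 0.198
grip_force: 20.0
```

The width reads 17 mm at 20 N, so sticker A is held. I'll lift and head for the stack.

Emit:
send_rows:
  xyz:
    - [0,0,-5]
    - [0,0,-15]
    - [0,0,-30]
    - [0,0,-50]
    - [0,0,-70]
    - [0,0,-85]
    - [0,0,-95]
    - [0,0,-100]
    - [0,0,-100]
    - [0,0,-100]
  dr:
    - [0,0,0]
    - [0,0,0]
    - [0,0,0]
    - [0,0,0]
    - [0,0,0]
    - [0,0,0]
    - [0,0,0]
    - [0,0,0]
    - [0,0,0]
    - [0,0,0]

```text
time: 8.45
position: [0.5469, 0.4103, 0.1015]
tool_rot: [0.129, -3.139, 0.0]
ft_force: [-0.0, -0.3, -1.4]
grip_width: 0.202
grip_force: 20.0
```

```bash
python3 plan.py .589 .1 .102 52.5
```

```text
t 8.45 pos [0.5469 0.4103 0.1015] yaw 94.7 grip 17.6 20.0 F [-0.  -0.3 -1.4]
xyz [ -16.4 -312.7   -0.4] dr [-0.    -0.     0.737]
```

Emit:
send_rows:
  xyz:
    - [-1,-15,0]
    - [-2,-45,0]
    - [-4,-82,0]
    - [-6,-120,0]
    - [-8,-158,0]
    - [-10,-196,0]
    - [-12,-234,0]
    - [-14,-270,0]
    - [-15,-298,0]
    - [-16,-313,0]
  dr:
    - [0,0,0.03]
    - [0,0,0.1]
    - [0,0,0.19]
    - [0,0,0.28]
    - [0,0,0.37]
    - [0,0,0.46]
    - [0,0,0.55]
    - [0,0,0.64]
    - [0,0,0.7]
    - [0,0,0.737]

```text
time: 9.28
position: [0.5883, 0.0929, 0.101]
tool_rot: [-1.026, -2.969, 0.005]
ft_force: [-0.1, 0.6, -0.3]
grip_width: 0.203
grip_force: 20.0
```

```bash
cat >> plan.py <<'E'
E
python3 plan.py .6305 -.2065 .102 10.5
```

```text
t 9.28 pos [0.5883 0.0929 0.101 ] yaw 51.9 grip 17.7 20.0 F [-0.1  0.6 -0.3]
xyz [-2.180e+02 -2.095e+02 -2.000e-01] dr [-0.003  0.002  0.722]
```

Emit:
send_rows:
  xyz:
    - [-11,-11,0]
    - [-33,-33,0]
    - [-60,-60,0]
    - [-88,-87,0]
    - [-115,-114,0]
    - [-142,-141,0]
    - [-169,-168,0]
    - [-194,-193,0]
    - [-211,-210,0]
    - [-219.5,-218,0]
  dr:
    - [0,0,0.04]
    - [0,0,0.11]
    - [0,0,0.2]
    - [0,0,0.29]
    - [0,0,0.38]
    - [0,0,0.47]
    - [0,0,0.56]
    - [0,0,0.65]
    - [0,0,0.71]
    - [0,0,0.733]

```text
time: 10.12
position: [0.6295, -0.2107, 0.1013]
tool_rot: [2.016, 2.408, -0.003]
ft_force: [-0.1, -0.9, 0.3]
grip_width: 0.205
grip_force: 20.0
```

Emit:
send_rows:
  xyz:
    - [0,0,0]
    - [0,0,5]
    - [0,0,12]
    - [0,0,20]
    - [0,0,27]
    - [0,0,33]
    - [0,0,37]
    - [0,0,40]
    - [0,0,40]
    - [0,0,40]
  dr:
    - [0,0,0]
    - [0,0,0]
    - [0,0,0]
    - [0,0,0]
    - [0,0,0]
    - [0,0,0]
    - [0,0,0]
    - [0,0,0]
    - [0,0,0]
    - [0,0,0]

```text
time: 10.95
position: [0.6302, -0.2068, 0.0619]
tool_rot: [2.009, 2.415, 0.0]
ft_force: [-0.8, -0.2, -0.5]
grip_width: 0.206
grip_force: 20.0
```

```bash
python3 plan.py .6305 -.2065 .053 10.5
python3 - <<'E'
from h import *
a=get_image('side');b=get_image('top')
cv2.imwrite('pics/p1s.png',a[:,:,::-1]);cv2.imwrite('pics/p1t.png',b[:,:,::-1])
crop(a[:,:,::-1],'pics/h7.png',330,190,140,110,5,1.8)
E
```

```text
t 10.95 pos [ 0.6302 -0.2068  0.0619] yaw 10.5 grip 17.9 20.0 F [-0.8 -0.2 -0.5]
xyz [0.2 0.3 8.9] dr [ 0.  0. -0.]
```

View pics/h7.png

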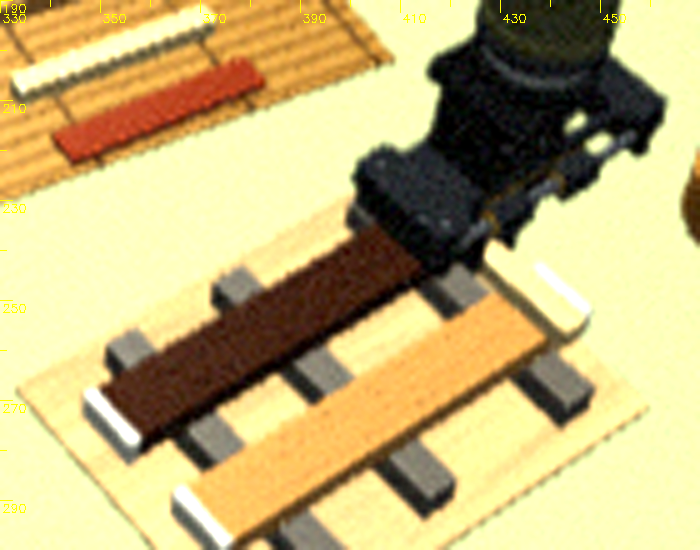

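The sticker hangs about 10 mm over the far bearer, with its -y end at about (444,257). I'll compare that with where it should project, using the stack as the side camera sees it.

Run:
```python
from fit import *
a=np.radians(10.5)
im=cv2.imread('pics/p1s.png'); 
# side-view stack pose: (.5201,-.2215) bearer +.112
ex=np.array([np.cos(.1792),np.sin(.1792),0]); c=np.array([.5201,-.2215,0])+ex*.112
for z in (.062,.072):
    V,_=box(c+[0,0,z],.1834+np.pi/2,.16,.018,.018); q=proj('side',V[[0,3,4,7]])
    print(z,'crop',((q-[330,190]+.5)*5).round().tolist())
```

```text
0.062 crop [[577.0, 346.0], [556.0, 359.0], [583.0, 328.0], [562.0, 341.0]]
0.072 crop [[580.0, 336.0], [560.0, 349.0], [586.0, 318.0], [566.0, 331.0]]
```

The end matches within about 1 px. I'll lower it and check the force.

Emit:
send_rows:
  xyz:
    - [0,0,2]
    - [0,0,4]
    - [0,0,6]
    - [0,0,7]
    - [0,0,8]
    - [0,0,8.5]
    - [0,0,9]
    - [0,0,9.5]
    - [0,0,9.5]
    - [0,0,9.5]
  dr:
    - [0,0,0]
    - [0,0,0]
    - [0,0,0]
    - [0,0,0]
    - [0,0,0]
    - [0,0,0]
    - [0,0,0]
    - [0,0,0]
    - [0,0,0]
    - [0,0,0]

```text
time: 11.88
position: [0.6302, -0.2067, 0.0524]
tool_rot: [2.009, 2.415, 0.0]
ft_force: [-1.5, 0.9, -0.7]
grip_width: 0.205
grip_force: 20.0
```

Nothing touches yet. I'll lower it another 2 mm.

Emit:
send_rows:
  xyz:
    - [0,0,0.3]
    - [0,0,0.6]
    - [0,0,0.9]
    - [0,0,1.2]
    - [0,0,1.5]
    - [0,0,1.5]
    - [0,0,1.5]
    - [0,0,1.5]
    - [0,0,1.5]
    - [0,0,1.5]
  dr:
    - [0,0,0]
    - [0,0,0]
    - [0,0,0]
    - [0,0,0]
    - [0,0,0]
    - [0,0,0]
    - [0,0,0]
    - [0,0,0]
    - [0,0,0]
    - [0,0,0]

```text
time: 12.72
position: [0.6303, -0.2067, 0.0519]
tool_rot: [2.009, 2.415, 0.001]
ft_force: [-2.6, 0.9, 6.1]
grip_width: 0.204
grip_force: 20.0
```

Contact gives 6 N at z = 0.052. I'll release and lift.

Emit:
send_rows:
  xyz:
    - [0,0,0]
    - [0,0,0]
    - [0,0,0]
    - [0,0,0]
    - [0,0,-5]
    - [0,0,-15]
    - [0,0,-30]
    - [0,0,-45]
    - [0,0,-55]
    - [0,0,-60]
  dr:
    - [0,0,0]
    - [0,0,0]
    - [0,0,0]
    - [0,0,0]
    - [0,0,0]
    - [0,0,0]
    - [0,0,0]
    - [0,0,0]
    - [0,0,0]
    - [0,0,0]
  jaw: 40

```text
time: 13.55
position: [0.6314, -0.2072, 0.1135]
tool_rot: [2.007, 2.413, 0.003]
ft_force: [0.8, -0.1, 0.1]
grip_width: 0.458
grip_force: 0.0
```

```bash
cat > plan2.py <<'E'
# plan2.py x0 y0 z0 yaw0  x y z yaw : 2-way split of the shift from a COMMANDED pose, in its tool axes (mm), turn (rad)
import sys,numpy as np
def leg(p,q):
    a=np.radians(p[3]); ty=np.array([np.cos(a),np.sin(a)]); tx=np.array([-ty[1],ty[0]]); d=(q[:2]-p[:2])*1000
    return np.array([d@tx,d@ty,(p[2]-q[2])*1000]).round(1),round(-np.radians(q[3]-p[3]),3)
v=np.array(list(map(float,sys.argv[1:]))); p,q=v[:4],v[4:]; m=(p+q)/2
print('leg1',*leg(p,m),'\nleg2',*leg(m,q))
E
python3 plan.py .6305 -.2065 .111 10.5; python3 plan2.py .6303 -.2067 .111 10.5 .5009 .3494 .06 90.4
```

```text
t 13.55 pos [ 0.6314 -0.2072  0.1135] yaw 10.5 grip 39.8 0.0 F [ 0.8 -0.1  0.1]
xyz [ 0.9 -0.7  2.5] dr [ 0.003  0.001 -0.   ]
leg1 [285.2 -12.9  25.5] -0.697 
leg2 [226.9 173.2  25.5] -0.697
```

Emit:
send_rows:
  xyz:
    - [14,-1,0]
    - [42,-2,0]
    - [77,-4,0]
    - [112,-5,0]
    - [147,-7,0]
    - [182,-8,0]
    - [217,-10,0]
    - [250,-11,0]
    - [274,-12,0]
    - [285,-13,0]
  dr:
    - [0,0,-0.03]
    - [0,0,-0.1]
    - [0,0,-0.19]
    - [0,0,-0.27]
    - [0,0,-0.36]
    - [0,0,-0.45]
    - [0,0,-0.53]
    - [0,0,-0.61]
    - [0,0,-0.67]
    - [0,0,-0.697]

```text
time: 14.38
position: [0.5637, 0.0766, 0.1103]
tool_rot: [-1.049, -2.959, -0.002]
ft_force: [0.4, 0.8, -0.4]
grip_width: 0.461
grip_force: 0.0
```

Emit:
send_rows:
  xyz:
    - [12,9,1]
    - [35,26,6]
    - [63,48,12]
    - [91,69,20]
    - [120,91,28]
    - [148,113,36]
    - [174,133,43]
    - [200,153,48]
    - [218,167,51]
    - [227,173,51]
  dr:
    - [0,0,-0.03]
    - [0,0,-0.1]
    - [0,0,-0.19]
    - [0,0,-0.27]
    - [0,0,-0.36]
    - [0,0,-0.45]
    - [0,0,-0.53]
    - [0,0,-0.61]
    - [0,0,-0.67]
    - [0,0,-0.697]

```text
time: 15.22
position: [0.4994, 0.3519, 0.0588]
tool_rot: [0.018, -3.14, -0.0]
ft_force: [-1.0, -0.1, 0.2]
grip_width: 0.458
grip_force: 0.0
```

```bash
cat > chk.py <<'E'
# fit a placed sticker relative to the low boards, each view separately; arg: bearer offset (m)
import sys
from fit import *
st={'top':(.5202,-.2266,.18),'side':(.5201,-.2215,.1792)}
b=float(sys.argv[1])
for n in st:
    im={n:np.mean([get_image(n).astype(float) for _ in range(3)],0)}
    x,y,a=st[n]; ex=np.array([np.cos(a),np.sin(a)]); ey=np.array([-ex[1],ex[0]]); c=np.array([x,y])+ex*b
    roi=roi_of(box(np.array([*c,.062]),a+np.pi/2,.16,.018,.018)[0],4)
    # rear background: boards + bearer drawn first
    def dr(p):
        def f(lab,m,o):
            C=np.array([x,y,.053]); E=np.array([*ex,0]); F=np.array([*ey,0])
            draw(lab,m,o,C+E*b+[0,0,-.0345],a+np.pi/2,.2,.025,.025,1)
            for q,base in((1,10),(-1,20)): draw(lab,m,o,C+F*q*.0425+[0,0,-.011],a,.3,.045,.022,base,.005)
            draw(lab,m,o,[*(c+ex*p[0]+ey*p[1]),.062],a+np.pi/2+p[2],.16,.018,.018,30)
        return f
    p,f=nm(lambda p:cost(im,roi,dr(p)),[0,0,0],(.004,.004,.02)); print(n,'along boards mm',(p[0]*1e3).round(1),'along sticker mm',(p[1]*1e3).round(1),'skew',p[2].round(3),f.round(0))
E
python3 plan.py .5009 .3494 .06 90.4; python3 chk.py .112
```

```text
t 15.22 pos [0.4994 0.3519 0.0588] yaw 90.7 grip 39.8 0.0 F [-1.  -0.1  0.2]
xyz [-1.5 -2.5 -1.2] dr [ 0.    -0.001  0.005]
top along boards mm -0.1 along sticker mm -1.5 skew 0.005 97.0
side along boards mm -0.7 along sticker mm -0.9 skew 0.006 62.0
```

Sticker A is within 1.5 mm and 0.3° of its place in both views. Next is sticker B.

Emit:
send_rows:
  xyz:
    - [0,0,6]
    - [0,0,16]
    - [0,0,27]
    - [0,0,38]
    - [0,0,47]
    - [0,0,53]
    - [0,0,56]
    - [0,0,57.5]
    - [0,0,57.5]
    - [0,0,57.5]
  dr:
    - [0,0,0]
    - [0,0,0]
    - [0,0,0]
    - [0,0,0]
    - [0,0,0]
    - [0,0,0]
    - [0,0,0]
    - [0,0,0]
    - [0,0,0]
    - [0,0,0]

```text
time: 16.35
position: [0.5011, 0.3494, 0.0028]
tool_rot: [-0.01, 3.141, 0.001]
ft_force: [0.4, 0.7, -0.4]
grip_width: 0.459
grip_force: 0.0
```

Emit:
send_rows:
  xyz:
    - [0,0,0]
    - [0,0,0]
    - [0,0,0]
    - [0,0,0]
    - [0,0,0]
    - [0,0,0]
    - [0,0,0]
    - [0,0,0]
    - [0,0,0]
    - [0,0,0]
  dr:
    - [0,0,0]
    - [0,0,0]
    - [0,0,0]
    - [0,0,0]
    - [0,0,0]
    - [0,0,0]
    - [0,0,0]
    - [0,0,0]
    - [0,0,0]
    - [0,0,0]
  jaw: 0

```text
time: 17.18
position: [0.501, 0.3492, 0.0026]
tool_rot: [-0.01, 3.141, 0.0]
ft_force: [0.0, 0.0, 2.9]
grip_width: 0.204
grip_force: 20.0
```

Emit:
send_rows:
  xyz:
    - [0,0,-5]
    - [0,0,-15]
    - [0,0,-30]
    - [0,0,-50]
    - [0,0,-70]
    - [0,0,-85]
    - [0,0,-95]
    - [0,0,-100]
    - [0,0,-100]
    - [0,0,-100]
  dr:
    - [0,0,0]
    - [0,0,0]
    - [0,0,0]
    - [0,0,0]
    - [0,0,0]
    - [0,0,0]
    - [0,0,0]
    - [0,0,0]
    - [0,0,0]
    - [0,0,0]

```text
time: 18.02
position: [0.5005, 0.3489, 0.102]
tool_rot: [0.01, -3.141, 0.001]
ft_force: [-0.1, -0.1, -0.6]
grip_width: 0.205
grip_force: 20.0
```

```bash
python3 plan.py .5009 .3494 .1025 90.4; python3 plan2.py .5009 .3494 .1025 90.4 .5156 -.2264 .0625 10.2
```

```text
t 18.02 pos [0.5005 0.3489 0.102 ] yaw 90.4 grip 17.8 20.0 F [-0.1 -0.1 -0.6]
xyz [-0.4  0.5 -0.5] dr [-0.    -0.001 -0.001]
leg1 [  -5.3 -287.9   20. ] 0.7 
leg2 [-189.6 -216.8   20. ] 0.7
```

Emit:
send_rows:
  xyz:
    - [0,-14,0]
    - [-1,-42,0]
    - [-1,-77,0]
    - [-2,-112,0]
    - [-3,-148,0]
    - [-3,-183,0]
    - [-4,-218,0]
    - [-5,-252,0]
    - [-5,-276,0]
    - [-5.3,-288,0]
  dr:
    - [0,0,0.03]
    - [0,0,0.1]
    - [0,0,0.19]
    - [0,0,0.27]
    - [0,0,0.36]
    - [0,0,0.45]
    - [0,0,0.53]
    - [0,0,0.61]
    - [0,0,0.67]
    - [0,0,0.7]

```text
time: 18.85
position: [0.5069, 0.0563, 0.1016]
tool_rot: [-1.081, -2.949, 0.003]
ft_force: [0.6, 0.3, -0.4]
grip_width: 0.2
grip_force: 20.0
```

Emit:
send_rows:
  xyz:
    - [-9,-11,0]
    - [-28,-32,0]
    - [-51,-58,0]
    - [-74,-85,0]
    - [-98,-112,0]
    - [-121,-138,0]
    - [-144,-165,0]
    - [-166,-190,0]
    - [-182,-208,10]
    - [-189.6,-217,20]
  dr:
    - [0,0,0.03]
    - [0,0,0.1]
    - [0,0,0.19]
    - [0,0,0.27]
    - [0,0,0.36]
    - [0,0,0.45]
    - [0,0,0.53]
    - [0,0,0.61]
    - [0,0,0.67]
    - [0,0,0.7]

```text
time: 19.68
position: [0.5154, -0.2301, 0.0824]
tool_rot: [2.021, 2.402, -0.001]
ft_force: [-0.1, -0.7, -1.2]
grip_width: 0.202
grip_force: 20.0
```

Emit:
send_rows:
  xyz:
    - [0,0,0]
    - [0,0,3]
    - [0,0,9]
    - [0,0,16]
    - [0,0,22]
    - [0,0,26]
    - [0,0,28]
    - [0,0,29.5]
    - [0,0,30.5]
    - [0,0,30.5]
  dr:
    - [0,0,0]
    - [0,0,0]
    - [0,0,0]
    - [0,0,0]
    - [0,0,0]
    - [0,0,0]
    - [0,0,0]
    - [0,0,0]
    - [0,0,0]
    - [0,0,0]

```text
time: 20.52
position: [0.5152, -0.2266, 0.0526]
tool_rot: [-2.016, -2.409, -0.001]
ft_force: [-0.8, 2.0, 3.3]
grip_width: 0.205
grip_force: 20.0
```

```bash
python3 plan.py .5156 -.2264 .0515 10.2
```

```text
t 20.52 pos [ 0.5152 -0.2266  0.0526] yaw 10.2 grip 17.9 20.0 F [-0.8  2.   3.3]
xyz [0.1 0.5 1.1] dr [ 0.001 -0.001 -0.001]
```

Emit:
send_rows:
  xyz:
    - [0,0,0]
    - [0,0,0]
    - [0,0,0]
    - [0,0,0]
    - [0,0,-5]
    - [0,0,-15]
    - [0,0,-30]
    - [0,0,-45]
    - [0,0,-55]
    - [0,0,-60]
  dr:
    - [0,0,0]
    - [0,0,0]
    - [0,0,0]
    - [0,0,0]
    - [0,0,0]
    - [0,0,0]
    - [0,0,0]
    - [0,0,0]
    - [0,0,0]
    - [0,0,0]
  jaw: 40

```text
time: 21.35
position: [0.516, -0.2275, 0.1142]
tool_rot: [2.015, 2.407, 0.003]
ft_force: [0.1, -0.0, -0.0]
grip_width: 0.458
grip_force: 0.0
```

```bash
python3 plan.py .5156 -.2264 .112 10.2; python3 plan2.py .5155 -.2265 .112 10.2 .5302 .0887 .06 92.5
```

```text
t 21.35 pos [ 0.516  -0.2275  0.1142] yaw 10.1 grip 39.8 0.0 F [ 0.1 -0.  -0. ]
xyz [ 1.1 -0.3  2.2] dr [ 0.003  0.001 -0.001]
leg1 [153.8  35.1  26. ] -0.718 
leg2 [ 92.7 127.7  26. ] -0.718
```

Emit:
send_rows:
  xyz:
    - [8,2,0]
    - [23,5,0]
    - [42,9,0]
    - [61,14,0]
    - [80,18,0]
    - [99,23,0]
    - [118,27,0]
    - [136,31,0]
    - [148,34,0]
    - [154,35,0]
  dr:
    - [0,0,-0.03]
    - [0,0,-0.1]
    - [0,0,-0.19]
    - [0,0,-0.28]
    - [0,0,-0.37]
    - [0,0,-0.46]
    - [0,0,-0.55]
    - [0,0,-0.63]
    - [0,0,-0.69]
    - [0,0,-0.718]

```text
time: 22.18
position: [0.5218, -0.066, 0.1111]
tool_rot: [-1.03, -2.966, -0.001]
ft_force: [-0.6, -0.7, 0.1]
grip_width: 0.459
grip_force: 0.0
```

Emit:
send_rows:
  xyz:
    - [5,6,1]
    - [14,19,6]
    - [25,35,12]
    - [37,51,20]
    - [48,67,28]
    - [60,83,36]
    - [71,98,43]
    - [82,113,49]
    - [90,124,52]
    - [92.7,127.7,52]
  dr:
    - [0,0,-0.03]
    - [0,0,-0.1]
    - [0,0,-0.19]
    - [0,0,-0.28]
    - [0,0,-0.37]
    - [0,0,-0.46]
    - [0,0,-0.55]
    - [0,0,-0.63]
    - [0,0,-0.69]
    - [0,0,-0.718]

```text
time: 23.02
position: [0.5287, 0.0906, 0.0586]
tool_rot: [0.074, -3.139, -0.0]
ft_force: [-0.2, 0.7, 1.1]
grip_width: 0.455
grip_force: 0.0
```

Emit:
send_rows:
  xyz:
    - [0,0,0]
    - [0,0,0]
    - [0,0,10]
    - [0,0,20]
    - [0,0,32]
    - [0,0,44]
    - [0,0,52]
    - [0,0,57]
    - [0,0,57.5]
    - [0,0,57.5]
  dr:
    - [0,0,0]
    - [0,0,0]
    - [0,0,0]
    - [0,0,0]
    - [0,0,0]
    - [0,0,0]
    - [0,0,0]
    - [0,0,0]
    - [0,0,0]
    - [0,0,0]

```text
time: 23.85
position: [0.5296, 0.0884, 0.0019]
tool_rot: [0.066, -3.14, 0.0]
ft_force: [0.2, 0.4, 0.7]
grip_width: 0.459
grip_force: 0.0
```

```bash
python3 plan.py .5302 .0887 .0025 92.5; python3 chk.py -.0046
```

```text
t 23.85 pos [0.5296 0.0884 0.0019] yaw 92.4 grip 40.0 0.0 F [0.2 0.4 0.7]
xyz [-0.6  0.3 -0.6] dr [-0.    -0.001 -0.001]
top along boards mm -0.3 along sticker mm 0.7 skew -0.0 43.0
side along boards mm -1.2 along sticker mm 0.3 skew -0.001 424.0
```

Sticker B is within 1 mm. Now sticker C.

Emit:
send_rows:
  xyz:
    - [0,0,0]
    - [0,0,0]
    - [0,0,0]
    - [0,0,0]
    - [0,0,0]
    - [0,0,0]
    - [0,0,0]
    - [0,0,0]
    - [0,0,0]
    - [0,0,0]
  dr:
    - [0,0,0]
    - [0,0,0]
    - [0,0,0]
    - [0,0,0]
    - [0,0,0]
    - [0,0,0]
    - [0,0,0]
    - [0,0,0]
    - [0,0,0]
    - [0,0,0]
  jaw: 0

```text
time: 24.98
position: [0.5298, 0.0885, 0.0024]
tool_rot: [-0.066, 3.141, 0.0]
ft_force: [-0.3, -0.3, -0.1]
grip_width: 0.205
grip_force: 20.0
```

Emit:
send_rows:
  xyz:
    - [0,0,-5]
    - [0,0,-15]
    - [0,0,-30]
    - [0,0,-50]
    - [0,0,-70]
    - [0,0,-85]
    - [0,0,-95]
    - [0,0,-100]
    - [0,0,-100]
    - [0,0,-100]
  dr:
    - [0,0,0]
    - [0,0,0]
    - [0,0,0]
    - [0,0,0]
    - [0,0,0]
    - [0,0,0]
    - [0,0,0]
    - [0,0,0]
    - [0,0,0]
    - [0,0,0]

```text
time: 25.82
position: [0.5295, 0.0884, 0.1021]
tool_rot: [0.066, -3.14, 0.0]
ft_force: [-0.2, -0.0, -1.8]
grip_width: 0.201
grip_force: 20.0
```

```bash
python3 plan.py .5302 .0887 .102 92.5; python3 plan2.py .5299 .0885 .102 92.4 .4302 -.2425 .102 10.2
```

```text
t 25.82 pos [0.5295 0.0884 0.1021] yaw 92.4 grip 17.5 20.0 F [-0.2 -0.  -1.8]
xyz [-0.7  0.2  0. ] dr [ 0.    -0.    -0.001]
leg1 [  56.7 -163.3    0. ] 0.717 
leg2 [ -64.6 -160.3    0. ] 0.717
```

Emit:
send_rows:
  xyz:
    - [3,-8,0]
    - [9,-25,0]
    - [16,-45,0]
    - [23,-65,0]
    - [30,-85,0]
    - [37,-105,0]
    - [43,-125,0]
    - [50,-144,0]
    - [54,-157,0]
    - [56.7,-163.3,0]
  dr:
    - [0,0,0.03]
    - [0,0,0.1]
    - [0,0,0.19]
    - [0,0,0.28]
    - [0,0,0.37]
    - [0,0,0.46]
    - [0,0,0.55]
    - [0,0,0.63]
    - [0,0,0.69]
    - [0,0,0.717]

```text
time: 26.65
position: [0.4783, -0.0799, 0.1014]
tool_rot: [-1.05, -2.959, 0.002]
ft_force: [-0.0, 0.3, -0.5]
grip_width: 0.199
grip_force: 20.0
```

Emit:
send_rows:
  xyz:
    - [-3,-8,0]
    - [-10,-25,0]
    - [-18,-44,0]
    - [-26,-64,0]
    - [-34,-84,0]
    - [-42,-103,0]
    - [-50,-123,0]
    - [-57,-142,0]
    - [-62,-155,10]
    - [-64.6,-160.3,20]
  dr:
    - [0,0,0.03]
    - [0,0,0.1]
    - [0,0,0.19]
    - [0,0,0.28]
    - [0,0,0.37]
    - [0,0,0.46]
    - [0,0,0.55]
    - [0,0,0.63]
    - [0,0,0.69]
    - [0,0,0.717]

```text
time: 27.48
position: [0.4298, -0.2445, 0.0818]
tool_rot: [2.019, 2.405, 0.0]
ft_force: [-0.1, -0.3, -0.5]
grip_width: 0.205
grip_force: 20.0
```

Emit:
send_rows:
  xyz:
    - [0,0,0]
    - [0,0,3]
    - [0,0,9]
    - [0,0,16]
    - [0,0,22]
    - [0,0,26]
    - [0,0,28]
    - [0,0,29.5]
    - [0,0,30]
    - [0,0,30]
  dr:
    - [0,0,0]
    - [0,0,0]
    - [0,0,0]
    - [0,0,0]
    - [0,0,0]
    - [0,0,0]
    - [0,0,0]
    - [0,0,0]
    - [0,0,0]
    - [0,0,0]

```text
time: 28.32
position: [0.4305, -0.2427, 0.0525]
tool_rot: [2.014, 2.411, 0.0]
ft_force: [0.4, -0.3, -0.0]
grip_width: 0.205
grip_force: 20.0
```

```bash
python3 plan.py .4302 -.2425 .0515 10.2
```

```text
t 28.32 pos [ 0.4305 -0.2427  0.0525] yaw 10.3 grip 17.9 20.0 F [ 0.4 -0.3 -0. ]
xyz [ 0.2 -0.3  1. ] dr [0.    0.    0.001]
```

Emit:
send_rows:
  xyz:
    - [0,0,0.3]
    - [0,0,0.6]
    - [0,0,0.8]
    - [0,0,1]
    - [0,0,1]
    - [0,0,1]
    - [0,0,1]
    - [0,0,1]
    - [0,0,1]
    - [0,0,1]
  dr:
    - [0,0,0]
    - [0,0,0]
    - [0,0,0]
    - [0,0,0]
    - [0,0,0]
    - [0,0,0]
    - [0,0,0]
    - [0,0,0]
    - [0,0,0]
    - [0,0,0]

```text
time: 29.15
position: [0.4307, -0.2428, 0.0524]
tool_rot: [2.014, 2.411, 0.001]
ft_force: [-2.5, 2.0, 9.0]
grip_width: 0.205
grip_force: 20.0
```

Emit:
send_rows:
  xyz:
    - [0,0,0]
    - [0,0,0]
    - [0,0,0]
    - [0,0,0]
    - [0,0,-5]
    - [0,0,-15]
    - [0,0,-30]
    - [0,0,-45]
    - [0,0,-55]
    - [0,0,-60]
  dr:
    - [0,0,0]
    - [0,0,0]
    - [0,0,0]
    - [0,0,0]
    - [0,0,0]
    - [0,0,0]
    - [0,0,0]
    - [0,0,0]
    - [0,0,0]
    - [0,0,0]
  jaw: 40

```text
time: 29.98
position: [0.4315, -0.2431, 0.1135]
tool_rot: [2.012, 2.409, 0.002]
ft_force: [0.7, -0.5, -0.0]
grip_width: 0.46
grip_force: 0.0
```

```bash
python3 plan.py .4302 -.2425 .111 10.2; python3 plan2.py .4303 -.2425 .111 10.3 .5188 .2653 .075 90.5
```

```text
t 29.98 pos [ 0.4315 -0.2431  0.1135] yaw 10.3 grip 40.0 0.0 F [ 0.7 -0.5 -0. ]
xyz [ 0.8 -1.1  2.5] dr [0.003 0.001 0.001]
leg1 [241.9  88.9  18. ] -0.7 
leg2 [127.7 223.8  18. ] -0.7
```

Emit:
send_rows:
  xyz:
    - [12,4,0]
    - [36,13,0]
    - [66,24,0]
    - [95,35,0]
    - [125,46,0]
    - [154,57,0]
    - [184,68,0]
    - [212,78,0]
    - [232,85,0]
    - [242,89,0]
  dr:
    - [0,0,-0.03]
    - [0,0,-0.1]
    - [0,0,-0.19]
    - [0,0,-0.27]
    - [0,0,-0.36]
    - [0,0,-0.45]
    - [0,0,-0.53]
    - [0,0,-0.61]
    - [0,0,-0.67]
    - [0,0,-0.7]
  jaw: 62

```text
time: 30.82
position: [0.4743, 0.0152, 0.1107]
tool_rot: [-1.053, -2.959, -0.0]
ft_force: [0.6, -0.2, -0.3]
grip_width: 0.71
grip_force: 0.0
```

Emit:
send_rows:
  xyz:
    - [6,11,0]
    - [19,34,3]
    - [35,61,8]
    - [50,88,14]
    - [66,115,20]
    - [81,142,26]
    - [97,170,31]
    - [112,196,35]
    - [123,215,36]
    - [127.7,223.8,36]
  dr:
    - [0,0,-0.03]
    - [0,0,-0.1]
    - [0,0,-0.19]
    - [0,0,-0.27]
    - [0,0,-0.36]
    - [0,0,-0.45]
    - [0,0,-0.53]
    - [0,0,-0.61]
    - [0,0,-0.67]
    - [0,0,-0.7]

```text
time: 31.65
position: [0.519, 0.2679, 0.0745]
tool_rot: [0.021, -3.141, -0.001]
ft_force: [0.2, -0.2, -0.3]
grip_width: 0.713
grip_force: 0.0
```

Emit:
send_rows:
  xyz:
    - [0,0,0]
    - [0,0,0]
    - [0,0,8]
    - [0,0,20]
    - [0,0,35]
    - [0,0,50]
    - [0,0,60]
    - [0,0,68]
    - [0,0,71]
    - [0,0,71]
  dr:
    - [0,0,0]
    - [0,0,0]
    - [0,0,0]
    - [0,0,0]
    - [0,0,0]
    - [0,0,0]
    - [0,0,0]
    - [0,0,0]
    - [0,0,0]
    - [0,0,0]

```text
time: 32.48
position: [0.5188, 0.2644, 0.0035]
tool_rot: [0.012, -3.14, 0.001]
ft_force: [0.1, -0.0, 1.4]
grip_width: 0.709
grip_force: 0.0
```

```bash
python3 plan.py .5188 .2653 .0035 90.5; python3 chk.py -.0923
```

```text
t 32.48 pos [0.5188 0.2644 0.0035] yaw 90.4 grip 61.7 0.0 F [ 0.1 -0.   1.4]
xyz [-0.   0.9 -0. ] dr [-0.001 -0.001 -0.001]
top along boards mm 1.2 along sticker mm -0.8 skew -0.001 40.0
side along boards mm 0.5 along sticker mm -1.6 skew 0.005 695.0
```

All three stickers are on within about 1.5 mm. I'll grip the dark blank.

Emit:
send_rows:
  xyz:
    - [0,0,0]
    - [0,0,0]
    - [0,0,0]
    - [0,0,0]
    - [0,0,0]
    - [0,0,0]
    - [0,0,0]
    - [0,0,0]
    - [0,0,0]
    - [0,0,0]
  dr:
    - [0,0,0]
    - [0,0,0]
    - [0,0,0]
    - [0,0,0]
    - [0,0,0]
    - [0,0,0]
    - [0,0,0]
    - [0,0,0]
    - [0,0,0]
    - [0,0,0]
  jaw: 0
  grip_force: 40

```text
time: 33.62
position: [0.5193, 0.2656, 0.0046]
tool_rot: [-0.013, 3.141, 0.001]
ft_force: [-1.0, 1.5, 0.9]
grip_width: 0.515
grip_force: 40.0
```

Emit:
send_rows:
  xyz:
    - [0,0,-4]
    - [0,0,-12]
    - [0,0,-25]
    - [0,0,-42]
    - [0,0,-60]
    - [0,0,-80]
    - [0,0,-97]
    - [0,0,-110]
    - [0,0,-117]
    - [0,0,-120]
  dr:
    - [0,0,0]
    - [0,0,0]
    - [0,0,0]
    - [0,0,0]
    - [0,0,0]
    - [0,0,0]
    - [0,0,0]
    - [0,0,0]
    - [0,0,0]
    - [0,0,0]

```text
time: 34.45
position: [0.5199, 0.2653, 0.1261]
tool_rot: [-0.013, 3.139, 0.002]
ft_force: [-0.7, -0.3, -1.6]
grip_width: 0.511
grip_force: 40.0
```

```bash
python3 plan.py .5188 .2648 .124 90.5; python3 plan2.py .5188 .2648 .124 90.4 .5126 -.1848 .124 100.3
```

```text
t 34.45 pos [0.5199 0.2653 0.1261] yaw 90.5 grip 44.5 40.0 F [-0.7 -0.3 -1.6]
xyz [ 1.1 -0.5  2.1] dr [ 0.001  0.002 -0.001]
leg1 [   4.7 -224.8    0. ] -0.086 
leg2 [  24.  -223.5    0. ] -0.086
```

Emit:
send_rows:
  xyz:
    - [0,-11,0]
    - [1,-33,0]
    - [1,-60,0]
    - [2,-88,0]
    - [2,-115,0]
    - [3,-143,0]
    - [4,-170,0]
    - [4,-197,0]
    - [5,-216,0]
    - [4.7,-225,0]
  dr:
    - [0,0,-0.01]
    - [0,0,-0.01]
    - [0,0,-0.02]
    - [0,0,-0.03]
    - [0,0,-0.04]
    - [0,0,-0.05]
    - [0,0,-0.06]
    - [0,0,-0.07]
    - [0,0,-0.08]
    - [0,0,-0.086]

```text
time: 35.28
position: [0.5154, 0.0364, 0.1236]
tool_rot: [0.142, -3.136, 0.002]
ft_force: [0.8, -0.6, -1.5]
grip_width: 0.515
grip_force: 40.0
```

Emit:
send_rows:
  xyz:
    - [1,-11,0]
    - [4,-33,0]
    - [6,-60,0]
    - [9,-88,0]
    - [12,-115,0]
    - [15,-143,0]
    - [18,-170,0]
    - [21,-197,0]
    - [23,-215,0]
    - [24,-223.5,0]
  dr:
    - [0,0,-0.01]
    - [0,0,-0.01]
    - [0,0,-0.02]
    - [0,0,-0.03]
    - [0,0,-0.04]
    - [0,0,-0.05]
    - [0,0,-0.06]
    - [0,0,-0.07]
    - [0,0,-0.08]
    - [0,0,-0.086]

```text
time: 36.12
position: [0.5129, -0.1872, 0.1238]
tool_rot: [0.278, -3.128, 0.001]
ft_force: [-0.9, -0.1, -1.5]
grip_width: 0.509
grip_force: 40.0
```

Emit:
send_rows:
  xyz:
    - [0,0,0]
    - [0,0,0]
    - [0,0,5]
    - [0,0,12]
    - [0,0,20]
    - [0,0,28]
    - [0,0,34]
    - [0,0,38]
    - [0,0,40]
    - [0,0,40]
  dr:
    - [0,0,0]
    - [0,0,0]
    - [0,0,0]
    - [0,0,0]
    - [0,0,0]
    - [0,0,0]
    - [0,0,0]
    - [0,0,0]
    - [0,0,0]
    - [0,0,0]

```text
time: 36.95
position: [0.5132, -0.1845, 0.0837]
tool_rot: [0.282, -3.128, -0.0]
ft_force: [-0.4, -0.3, -2.5]
grip_width: 0.509
grip_force: 40.0
```

```bash
python3 plan.py .5126 -.1848 .0726 100.3;cat > chkb.py <<'E'
# fit a held/placed blank vs low board; args: side(+1 dark/-1 pale), z centre
import sys
from fit import *
st={'top':(.5202,-.2266,.18),'side':(.5201,-.2215,.1792)}
q=float(sys.argv[1]); z=float(sys.argv[2])
for n in sys.argv[3:] or st:
    im={n:np.mean([get_image(n).astype(float) for _ in range(3)],0)}
    x,y,a=st[n]; ex=np.array([np.cos(a),np.sin(a),0]); ey=np.array([-ex[1],ex[0],0]); C=np.array([x,y,.053])
    roi=roi_of(box(C+ey*q*.0425+[0,0,.02],a,.3,.045,.05)[0],5)
    def dr(p):
        def f(lab,m,o):
            for s,base in((1,10),(-1,20)): draw(lab,m,o,C+ey*s*.0425+[0,0,-.011],a,.3,.045,.022,base,.005)
            for i,b in enumerate((.112,-.0046,-.0923)): draw(lab,m,o,C+ex*b+[0,0,.009],a+np.pi/2,.16,.018,.018,30)
            c=C+ey*q*.0425+ex*p[0]+ey*p[1]; c[2]=z
            draw(lab,m,o,c,a+p[2],.3,.045,.022,40,.005)
        return f
    p,f=nm(lambda p:cost(im,roi,dr(p)),[0,0,0],(.004,.004,.02)); print(n,'along mm',(p[0]*1e3).round(1),'across mm',(p[1]*1e3).round(1),'skew',p[2].round(3),f.round(0))
E
```

```text
t 36.95 pos [ 0.5132 -0.1845  0.0837] yaw 100.3 grip 44.3 40.0 F [-0.4 -0.3 -2.5]
xyz [ 0.6 -0.2 11.1] dr [ 0.    -0.001  0.   ]
```

Emit:
send_rows:
  xyz:
    - [0.5,0,2]
    - [0.5,0,4]
    - [0.5,0,6]
    - [0.5,0,8]
    - [0.5,0,9]
    - [0.5,0,10]
    - [0.5,0,10.5]
    - [0.5,0,11]
    - [0.5,0,11.5]
    - [0.5,0,11.5]
  dr:
    - [0,0,0]
    - [0,0,0]
    - [0,0,0]
    - [0,0,0]
    - [0,0,0]
    - [0,0,0]
    - [0,0,0]
    - [0,0,0]
    - [0,0,0]
    - [0,0,0]

```text
time: 37.78
position: [0.513, -0.1847, 0.0728]
tool_rot: [0.283, -3.129, -0.0]
ft_force: [0.6, 0.3, -1.7]
grip_width: 0.512
grip_force: 40.0
```

```bash
python3 plan.py .5126 -.1848 .0726 100.3;python3 chkb.py 1 .0825
```

```text
t 37.78 pos [ 0.513  -0.1847  0.0728] yaw 100.3 grip 44.5 40.0 F [ 0.6  0.3 -1.7]
xyz [ 0.4 -0.   0.2] dr [0. 0. 0.]
top along mm -22.6 across mm -20.8 skew 0.125 689.0
side along mm 0.2 across mm -0.1 skew 0.02 1670.0
```

Emit:
send_rows:
  xyz:
    - [0,0,0.3]
    - [0,0,0.6]
    - [0,0,0.9]
    - [0,0,1.2]
    - [0,0,1.5]
    - [0,0,1.5]
    - [0,0,1.5]
    - [0,0,1.5]
    - [0,0,1.5]
    - [0,0,1.5]
  dr:
    - [0,0,0]
    - [0,0,0]
    - [0,0,0]
    - [0,0,0]
    - [0,0,0]
    - [0,0,0]
    - [0,0,0]
    - [0,0,0]
    - [0,0,0]
    - [0,0,0]

```text
time: 38.92
position: [0.5132, -0.1848, 0.0726]
tool_rot: [-0.283, 3.128, 0.001]
ft_force: [-3.2, 1.0, 7.3]
grip_width: 0.512
grip_force: 40.0
```

Emit:
send_rows:
  xyz:
    - [0,0,0]
    - [0,0,0]
    - [0,0,0]
    - [0,0,0]
    - [0,0,-3]
    - [0,0,-12]
    - [0,0,-27]
    - [0,0,-42]
    - [0,0,-52]
    - [0,0,-55]
  dr:
    - [0,0,0]
    - [0,0,0]
    - [0,0,0]
    - [0,0,0]
    - [0,0,0]
    - [0,0,0]
    - [0,0,0]
    - [0,0,0]
    - [0,0,0]
    - [0,0,0]
  jaw: 62

```text
time: 39.75
position: [0.5144, -0.1852, 0.1289]
tool_rot: [-0.282, 3.125, -0.002]
ft_force: [-0.6, 0.4, -0.2]
grip_width: 0.708
grip_force: 0.0
```

```bash
python3 plan.py .5130 -.1848 .127 100.3; python3 plan2.py .5130 -.1847 .1265 100.3 .5644 .1763 .075 90.7
```

```text
t 39.75 pos [ 0.5144 -0.1852  0.1289] yaw 100.3 grip 61.6 0.0 F [-0.6  0.4 -0.2]
xyz [1.3 0.7 1.8] dr [-0.001  0.004  0.   ]
leg1 [-57.6 173.   25.7] 0.084 
leg2 [-42.9 177.2  25.8] 0.084
```

Emit:
send_rows:
  xyz:
    - [-3,9,0]
    - [-9,26,0]
    - [-16,47,0]
    - [-23,69,0]
    - [-30,90,0]
    - [-37,111,0]
    - [-44,132,0]
    - [-50,152,0]
    - [-55,166,0]
    - [-57.6,173,0]
  dr:
    - [0,0,0.01]
    - [0,0,0.01]
    - [0,0,0.02]
    - [0,0,0.03]
    - [0,0,0.04]
    - [0,0,0.05]
    - [0,0,0.06]
    - [0,0,0.07]
    - [0,0,0.08]
    - [0,0,0.084]

```text
time: 40.58
position: [0.5386, -0.0013, 0.126]
tool_rot: [0.156, -3.137, -0.002]
ft_force: [0.4, -0.4, 0.1]
grip_width: 0.71
grip_force: 0.0
```

Emit:
send_rows:
  xyz:
    - [-2,9,2]
    - [-6,27,7]
    - [-12,48,14]
    - [-17,70,22]
    - [-22,92,30]
    - [-27,113,38]
    - [-33,135,45]
    - [-38,156,50]
    - [-41,170,51]
    - [-42.9,177.2,51.5]
  dr:
    - [0,0,0.01]
    - [0,0,0.01]
    - [0,0,0.02]
    - [0,0,0.03]
    - [0,0,0.04]
    - [0,0,0.05]
    - [0,0,0.06]
    - [0,0,0.07]
    - [0,0,0.08]
    - [0,0,0.084]

```text
time: 41.42
position: [0.5639, 0.1782, 0.074]
tool_rot: [0.022, -3.14, -0.0]
ft_force: [-0.1, 0.3, 0.1]
grip_width: 0.714
grip_force: 0.0
```

Emit:
send_rows:
  xyz:
    - [0,0,0]
    - [0,0,0]
    - [0,0,8]
    - [0,0,20]
    - [0,0,35]
    - [0,0,50]
    - [0,0,60]
    - [0,0,67]
    - [0,0,70.5]
    - [0,0,70.5]
  dr:
    - [0,0,0]
    - [0,0,0]
    - [0,0,0]
    - [0,0,0]
    - [0,0,0]
    - [0,0,0]
    - [0,0,0]
    - [0,0,0]
    - [0,0,0]
    - [0,0,0]

```text
time: 42.25
position: [0.5639, 0.1757, 0.0034]
tool_rot: [0.018, -3.14, 0.001]
ft_force: [0.2, -1.1, 0.3]
grip_width: 0.712
grip_force: 0.0
```

```bash
python3 plan.py .5644 .1763 .004 90.7; python3 chkb.py 1 .082
```

```text
t 42.25 pos [0.5639 0.1757 0.0034] yaw 90.7 grip 61.9 0.0 F [ 0.2 -1.1  0.3]
xyz [-0.5  0.6 -0.6] dr [-0.001 -0.001 -0.   ]
top along mm 0.5 across mm -0.2 skew -0.004 225.0
side along mm 0.2 across mm -1.4 skew 0.004 537.0
```

The dark blank is within about 1 mm of the board below it. Now the pale one.

Emit:
send_rows:
  xyz:
    - [0,0,0]
    - [0,0,0]
    - [0,0,0]
    - [0,0,0]
    - [0,0,0]
    - [0,0,0]
    - [0,0,0]
    - [0,0,0]
    - [0,0,0]
    - [0,0,0]
  dr:
    - [0,0,0]
    - [0,0,0]
    - [0,0,0]
    - [0,0,0]
    - [0,0,0]
    - [0,0,0]
    - [0,0,0]
    - [0,0,0]
    - [0,0,0]
    - [0,0,0]
  jaw: 0
  grip_force: 40

```text
time: 43.38
position: [0.5645, 0.1766, 0.0045]
tool_rot: [-0.019, 3.141, 0.001]
ft_force: [-0.2, 1.7, 1.8]
grip_width: 0.513
grip_force: 40.0
```

Emit:
send_rows:
  xyz:
    - [0,0,-4]
    - [0,0,-12]
    - [0,0,-25]
    - [0,0,-42]
    - [0,0,-60]
    - [0,0,-80]
    - [0,0,-100]
    - [0,0,-115]
    - [0,0,-125]
    - [0,0,-130]
  dr:
    - [0,0,0]
    - [0,0,0]
    - [0,0,0]
    - [0,0,0]
    - [0,0,0]
    - [0,0,0]
    - [0,0,0]
    - [0,0,0]
    - [0,0,0]
    - [0,0,0]

```text
time: 44.22
position: [0.5653, 0.1763, 0.1369]
tool_rot: [-0.019, 3.139, 0.002]
ft_force: [0.8, -0.4, -2.7]
grip_width: 0.513
grip_force: 40.0
```

```bash
python3 plan.py .5644 .1763 .134 90.7; python3 plan2.py .5642 .176 .134 90.7 .5278 -.2684 .134 100.3
```

```text
t 44.22 pos [0.5653 0.1763 0.1369] yaw 90.7 grip 44.6 40.0 F [ 0.8 -0.4 -2.7]
xyz [0.9 0.  2.9] dr [ 0.001  0.003 -0.   ]
leg1 [  20.9 -222.     0. ] -0.084 
leg2 [  39.4 -219.4    0. ] -0.084
```

Emit:
send_rows:
  xyz:
    - [1,-11,0]
    - [3,-33,0]
    - [6,-60,0]
    - [8,-87,0]
    - [11,-114,0]
    - [13,-141,0]
    - [16,-168,0]
    - [18,-195,0]
    - [20,-213,0]
    - [20.9,-222,0]
  dr:
    - [0,0,-0.01]
    - [0,0,-0.01]
    - [0,0,-0.02]
    - [0,0,-0.03]
    - [0,0,-0.04]
    - [0,0,-0.05]
    - [0,0,-0.06]
    - [0,0,-0.07]
    - [0,0,-0.08]
    - [0,0,-0.084]

```text
time: 45.05
position: [0.545, -0.0499, 0.134]
tool_rot: [0.145, -3.137, 0.002]
ft_force: [-0.5, 0.1, -2.3]
grip_width: 0.514
grip_force: 40.0
```

Emit:
send_rows:
  xyz:
    - [2,-11,0]
    - [6,-33,0]
    - [11,-60,0]
    - [16,-87,0]
    - [20,-113,0]
    - [25,-140,0]
    - [30,-167,0]
    - [35,-193,0]
    - [38,-211,0]
    - [39.4,-219.4,0]
  dr:
    - [0,0,-0.01]
    - [0,0,-0.01]
    - [0,0,-0.02]
    - [0,0,-0.03]
    - [0,0,-0.04]
    - [0,0,-0.05]
    - [0,0,-0.06]
    - [0,0,-0.07]
    - [0,0,-0.08]
    - [0,0,-0.084]

```text
time: 45.88
position: [0.5271, -0.2708, 0.134]
tool_rot: [0.278, -3.128, 0.002]
ft_force: [-0.7, -0.7, -2.2]
grip_width: 0.511
grip_force: 40.0
```

Emit:
send_rows:
  xyz:
    - [0,0,0]
    - [0,0,0]
    - [0,0,0]
    - [0,0,5]
    - [0,0,14]
    - [0,0,24]
    - [0,0,34]
    - [0,0,43]
    - [0,0,50]
    - [0,0,50]
  dr:
    - [0,0,0]
    - [0,0,0]
    - [0,0,0]
    - [0,0,0]
    - [0,0,0]
    - [0,0,0]
    - [0,0,0]
    - [0,0,0]
    - [0,0,0]
    - [0,0,0]

```text
time: 46.72
position: [0.5266, -0.2674, 0.0819]
tool_rot: [0.282, -3.125, -0.003]
ft_force: [-0.7, 0.3, -2.5]
grip_width: 0.512
grip_force: 40.0
```

```bash
python3 plan.py .5278 -.2684 .0725 100.3
```

```text
t 46.72 pos [ 0.5266 -0.2674  0.0819] yaw 100.3 grip 44.5 40.0 F [-0.7  0.3 -2.5]
xyz [-1.  -1.2  9.4] dr [ 0.002 -0.003  0.   ]
```

Emit:
send_rows:
  xyz:
    - [0,0,1]
    - [0,0,3]
    - [0,0,5]
    - [0,0,7]
    - [0,0,8]
    - [0,0,9]
    - [0,0,10]
    - [0,0,10.5]
    - [0,0,10.5]
    - [0,0,10.5]
  dr:
    - [0,0,0]
    - [0,0,0]
    - [0,0,0]
    - [0,0,0]
    - [0,0,0]
    - [0,0,0]
    - [0,0,0]
    - [0,0,0]
    - [0,0,0]
    - [0,0,0]

```text
time: 47.55
position: [0.5281, -0.2681, 0.0739]
tool_rot: [-0.283, 3.129, 0.0]
ft_force: [0.6, -0.8, -2.0]
grip_width: 0.513
grip_force: 40.0
```

```bash
python3 plan.py .5278 -.2684 .0718 100.3
```

```text
t 47.55 pos [ 0.5281 -0.2681  0.0739] yaw 100.3 grip 44.6 40.0 F [ 0.6 -0.8 -2. ]
xyz [ 0.3 -0.2  2.1] dr [0. 0. 0.]
```

Emit:
send_rows:
  xyz:
    - [0.3,0,0.4]
    - [0.3,0,0.8]
    - [0.3,0,1.2]
    - [0.3,0,1.6]
    - [0.3,0,2]
    - [0.3,0,2.2]
    - [0.3,0,2.2]
    - [0.3,0,2.2]
    - [0.3,0,2.2]
    - [0.3,0,2.2]
  dr:
    - [0,0,0]
    - [0,0,0]
    - [0,0,0]
    - [0,0,0]
    - [0,0,0]
    - [0,0,0]
    - [0,0,0]
    - [0,0,0]
    - [0,0,0]
    - [0,0,0]

```text
time: 48.38
position: [0.5278, -0.2682, 0.0725]
tool_rot: [-0.283, 3.129, 0.001]
ft_force: [-2.7, 1.4, 4.9]
grip_width: 0.513
grip_force: 40.0
```

It's resting with about 5 N. I'll release, lift and clear away.

Emit:
send_rows:
  xyz:
    - [0,0,0]
    - [0,0,0]
    - [0,0,0]
    - [0,0,0]
    - [0,0,-3]
    - [0,0,-12]
    - [0,0,-27]
    - [0,0,-42]
    - [0,0,-57]
    - [0,0,-70]
  dr:
    - [0,0,0]
    - [0,0,0]
    - [0,0,0]
    - [0,0,0]
    - [0,0,0]
    - [0,0,0]
    - [0,0,0]
    - [0,0,0]
    - [0,0,0]
    - [0,0,0]
  jaw: 62

```text
time: 49.22
position: [0.5282, -0.2685, 0.1436]
tool_rot: [-0.282, 3.127, -0.001]
ft_force: [-0.1, 0.6, 0.1]
grip_width: 0.713
grip_force: 0.0
```

Emit:
send_rows:
  xyz:
    - [0,10,-5]
    - [0,35,-10]
    - [0,70,-10]
    - [0,105,-10]
    - [0,140,-10]
    - [0,180,-10]
    - [0,215,-10]
    - [0,250,-10]
    - [0,280,-10]
    - [0,300,-10]
  dr:
    - [0,0,0]
    - [0,0,0]
    - [0,0,0]
    - [0,0,0]
    - [0,0,0]
    - [0,0,0]
    - [0,0,0]
    - [0,0,0]
    - [0,0,0]
    - [0,0,0]

```text
time: 50.05
position: [0.4725, 0.0312, 0.1517]
tool_rot: [0.289, -3.128, -0.002]
ft_force: [0.9, 0.5, -1.1]
grip_width: 0.709
grip_force: 0.0
```

```bash
python3 chkb.py -1 .082; python3 chkb.py 1 .082
python3 - <<'E'
from h import *
a=get_image('side');b=get_image('top')
crop(a[:,:,::-1],'pics/ea.png',330,215,130,110,3,1.8); crop(b[:,:,::-1],'pics/eb.png',355,105,120,130,3,1.8)
A=cv2.imread('pics/ea.png');B=cv2.imread('pics/eb.png');o=np.zeros((390,760,3),np.uint8);o[:330,:390]=A;o[:390,395:755]=B;cv2.imwrite('pics/e.png',o)
E
```

```text
top along mm -0.6 across mm -1.0 skew -0.003 443.0
side along mm -0.8 across mm -0.3 skew 0.002 936.0
top along mm 0.6 across mm 0.3 skew -0.004 679.0
side along mm 0.3 across mm -1.4 skew 0.005 590.0
```

View pics/e.png

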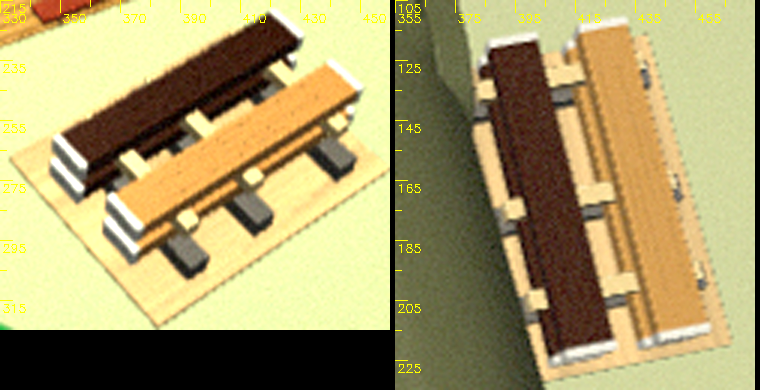

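The final view shows both blanks squarely over their low boards (dark end at (352,262) directly above the low one). The three stickers sit straight over the bearers and the gripper is clear. I'm handing the job in.

```bash
python3 -c "
from bench import *
print(close_job())"
```

```text
the job is handed in; nothing more can be done
None
```

I built the layer and handed it in at about 51 s: the three cream stickers lie over the bearers and the dark and pale blanks lie over their low boards, all within about 1.6 mm and 0.4° of line by the camera fits; no verdict came back.

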